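# Set the square tubes to their depth rings and caliper them

### The job

Draw the caliper jaw back out of the way, then slide every square tube, black plug first, into a socket of the blue block of its own until its red depth ring is level with the mouth of the socket. When all are set, slide the caliper jaw up gently until its sprung brass bar rests on the tube ends and the red pointer stands in the green field (pressed in a few millimetres, never bottomed), and leave it there without pushing the tubes off their rings. Leave the other things on the bench alone.

Things in the scene. Friction and masses are not known exactly. Their poses are not given: they have to be found in the camera images.
- tube_a_center (a point): centre of a square aluminium tube, 22 x 22 mm, 150 mm long, 0.12 kg, lying flat on the bench at the start (its centre 11 mm up); the three tubes are alike and one may be absent. Its x axis runs along the tube towards the end with the tapered black plug (plug tip at +75 mm, the taper is the last 12 mm); the plain open end is at -75 mm.
- tube_a_ring (a point): centre of the red painted depth ring (4 mm wide) of that tube, on the tube's axis 15 mm from its centre towards the plug, 60 mm from the plug tip
- tube_b_center (a point): centre of a square aluminium tube, 22 x 22 mm, 150 mm long, 0.12 kg, lying flat on the bench at the start (its centre 11 mm up); the three tubes are alike and one may be absent. Its x axis runs along the tube towards the end with the tapered black plug (plug tip at +75 mm, the taper is the last 12 mm); the plain open end is at -75 mm.
- tube_b_ring (a point): centre of the red painted depth ring (4 mm wide) of that tube, on the tube's axis 15 mm from its centre towards the plug, 60 mm from the plug tip
- tube_c_center (a point): centre of a square aluminium tube, 22 x 22 mm, 150 mm long, 0.12 kg, lying flat on the bench at the start (its centre 11 mm up); the three tubes are alike and one may be absent. Its x axis runs along the tube towards the end with the tapered black plug (plug tip at +75 mm, the taper is the last 12 mm); the plain open end is at -75 mm.
- tube_c_ring (a point): centre of the red painted depth ring (4 mm wide) of that tube, on the tube's axis 15 mm from its centre towards the plug, 60 mm from the plug tip
- fixture: fixed steel bed 335 x 140 mm, top 12 mm over the bench, carrying the blue three-socket block (70 mm thick, 140 mm wide, top at 75 mm) and the caliper jaw. Origin on the bench under the bed's middle; +x runs along the bed into the sockets; mouths at x = 95 mm. A black rest bar, 10 mm thick, top at 36 mm (level with the socket floors), crosses all lanes 72 to 82 mm before the mouths.
- socket_0 (a point): left-hand socket (facing the mouths): where the axis of a resting tube crosses the mouth's plane, 47 mm up; x points inwards, level. Bore 25 x 25 mm, floor 11 mm below this point, straight through the block (no stop), pitch 52 mm. A sprung ball in its roof 35 mm inside presses on the tube with about 5 N: sliding it takes 5 to 10 N and it stays put.
- socket_1 (a point): middle socket (facing the mouths): where the axis of a resting tube crosses the mouth's plane, 47 mm up; x points inwards, level. Bore 25 x 25 mm, floor 11 mm below this point, straight through the block (no stop), pitch 52 mm. A sprung ball in its roof 35 mm inside presses on the tube with about 5 N: sliding it takes 5 to 10 N and it stays put.
- socket_2 (a point): right-hand socket (facing the mouths): where the axis of a resting tube crosses the mouth's plane, 47 mm up; x points inwards, level. Bore 25 x 25 mm, floor 11 mm below this point, straight through the block (no stop), pitch 52 mm. A sprung ball in its roof 35 mm inside presses on the tube with about 5 N: sliding it takes 5 to 10 N and it stays put.
- jaw_handle (a point): grip point on the jaw's black handle, 85 mm up: a 24 x 24 mm upright block squared to the bed, top at 102 mm, jaw body below it ending 52 mm up. It moves with the jaw along the fixture's x. The brass contact bar (136 mm wide, across all lanes, 40 to 54 mm up) has its face 49 mm ahead of this point, towards the sockets, when not pressed in.
- jaw (a joint): slide of the caliper jaw, m: 0 = drawn fully back (bar face 185 mm from the socket mouths), grows towards the sockets up to 0.112. Stays where it is left; friction about 5 N. It starts partly closed, in the way of the tubes.
- pad (a joint): how far the sprung brass contact bar is pressed back into the jaw, m: 0 = free, 0.010 = bottomed; spring 400 N/m (about 2 N at 5 mm). A red pointer on the jaw shows it; the middle of the travel, 1.5 to 8 mm, is the green field.
- tape_roll_gold: bystander, to be left alone: roll of gold tape, 88 mm across, 21 mm high; origin at the centre of its underside
- loupe: bystander, to be left alone: black eye loupe, 39 mm across, 31 mm high; origin at the centre of its underside
- eraser: bystander, to be left alone: blue and white eraser, 49 mm long; origin at the centre of its underside
- pen_red: bystander, to be left alone: red pen, 149 mm long; origin at the centre of its underside
Mind the look-alikes: they are no part of the job. What is shaped like the part that bears tube_b_center but turquoise is not meant.

How it is judged:
On the way, in this order (a step that is already met when the one before it is completed fails the run):
1. the caliper jaw is drawn back, clear of the tubes' lanes (value of joint jaw below 0.04 m), for 0.2 s.
2. every tube sits in a socket, plug first, its red ring level with the mouth (((x of tube_a_ring in the frame of socket_0 between -0.004 and 0.004 m and y of tube_a_ring in the frame of socket_0 between -0.004 and 0.004 m and z of tube_a_ring in the frame of socket_0 between -0.005 and 0.005 m and x of tube_a_center in the frame of socket_0 below -0.006 m and angle between the x axis of tube_a_center and the x axis of socket_0, either way round below 0.08 rad) or (x of tube_a_ring in the frame of socket_1 between -0.004 and 0.004 m and y of tube_a_ring in the frame of socket_1 between -0.004 and 0.004 m and z of tube_a_ring in the frame of socket_1 between -0.005 and 0.005 m and x of tube_a_center in the frame of socket_1 below -0.006 m and angle between the x axis of tube_a_center and the x axis of socket_1, either way round below 0.08 rad) or (x of tube_a_ring in the frame of socket_2 between -0.004 and 0.004 m and y of tube_a_ring in the frame of socket_2 between -0.004 and 0.004 m and z of tube_a_ring in the frame of socket_2 between -0.005 and 0.005 m and x of tube_a_center in the frame of socket_2 below -0.006 m and angle between the x axis of tube_a_center and the x axis of socket_2, either way round below 0.08 rad)) and ((x of tube_b_ring in the frame of socket_0 between -0.004 and 0.004 m and y of tube_b_ring in the frame of socket_0 between -0.004 and 0.004 m and z of tube_b_ring in the frame of socket_0 between -0.005 and 0.005 m and x of tube_b_center in the frame of socket_0 below -0.006 m and angle between the x axis of tube_b_center and the x axis of socket_0, either way round below 0.08 rad) or (x of tube_b_ring in the frame of socket_1 between -0.004 and 0.004 m and y of tube_b_ring in the frame of socket_1 between -0.004 and 0.004 m and z of tube_b_ring in the frame of socket_1 between -0.005 and 0.005 m and x of tube_b_center in the frame of socket_1 below -0.006 m and angle between the x axis of tube_b_center and the x axis of socket_1, either way round below 0.08 rad) or (x of tube_b_ring in the frame of socket_2 between -0.004 and 0.004 m and y of tube_b_ring in the frame of socket_2 between -0.004 and 0.004 m and z of tube_b_ring in the frame of socket_2 between -0.005 and 0.005 m and x of tube_b_center in the frame of socket_2 below -0.006 m and angle between the x axis of tube_b_center and the x axis of socket_2, either way round below 0.08 rad)) and ((x of tube_c_ring in the frame of socket_0 between -0.004 and 0.004 m and y of tube_c_ring in the frame of socket_0 between -0.004 and 0.004 m and z of tube_c_ring in the frame of socket_0 between -0.005 and 0.005 m and x of tube_c_center in the frame of socket_0 below -0.006 m and angle between the x axis of tube_c_center and the x axis of socket_0, either way round below 0.08 rad) or (x of tube_c_ring in the frame of socket_1 between -0.004 and 0.004 m and y of tube_c_ring in the frame of socket_1 between -0.004 and 0.004 m and z of tube_c_ring in the frame of socket_1 between -0.005 and 0.005 m and x of tube_c_center in the frame of socket_1 below -0.006 m and angle between the x axis of tube_c_center and the x axis of socket_1, either way round below 0.08 rad) or (x of tube_c_ring in the frame of socket_2 between -0.004 and 0.004 m and y of tube_c_ring in the frame of socket_2 between -0.004 and 0.004 m and z of tube_c_ring in the frame of socket_2 between -0.005 and 0.005 m and x of tube_c_center in the frame of socket_2 below -0.006 m and angle between the x axis of tube_c_center and the x axis of socket_2, either way round below 0.08 rad))), for 0.2 s.
3. the caliper jaw is closed on the tube ends: pointer in the green field (value of joint pad between 0.0015 and 0.008 m), for 0.3 s.
At the end, for the whole second after the job is handed in: each tube present is in a socket, plug inwards, straight, with its red ring within 4 mm of the plane of the mouth; the caliper's brass bar is pressed in 1.5 to 8 mm by the tube ends; all at rest and released (all of step 2 and all of step 3 and velocity of joint jaw between -0.005 and 0.005 m/s); the robot touches nothing.
It fails at once if the caliper's sprung bar is bottomed (pressed in more than 9.5 mm) (value of joint pad above 0.0095 m).
It fails at once if a bystander (gold tape, loupe, eraser, red pen) is moved more than 3 cm (distance of any of tape_roll_gold, loupe, eraser, pen_red from where it was at the start of the episode above 0.03 m).
Of tube_a, tube_b, tube_c only 2 to 3 are there at a start; the rules pass over those that are not, and their reading is None.
At some moment in a run one of tube_a, tube_b, tube_c may be knocked a few centimetres aside while the robot is not near it.
It also fails if it takes over 210 s, if anything falls off the work surface, if the arm or the gripper's body presses on something with over 40 N, if the wrist force passes 120 N, or if a joint passes its speed limit or range.

### The arm

A 7-joint arm with a two-finger parallel gripper is mounted at the origin on the work surface; the furniture and walls round the work are solid. World frame = base frame: x ahead of the robot, y to its left, z up, the work surface at z = 0. Lengths are in m, angles in rad, forces in N, time in s.
With the tool pointing down it reaches from about 0.425 to 1.025 m from the base axis. Payload 9.4 kg.
Tool frame: the origin (TCP) lies midway between the tips of the shut fingers; the grasp point (between the pads) lies 19 mm behind it; z points along the fingers, y is the line along which they close (so a half turn about z gives the same grasp; the last joint's range is limited). The gripper opens to 85 mm and grips with 20 to 120 N. Pads are 22 mm wide; open, the fingers measure 114 mm over their backs; the gripper's body (76 mm by 85 mm) begins 54 mm behind the grasp point. The pads swing forward as they close: fully open they stand 13 mm farther back than shut.
Start: joints at [-1.263, 0.599, -0.003, 1.599, 0.002, 0.943, -0.08], TCP at [0.272, 0.672, 0.193] pointing down, gripper open.
Joint ranges: [-2.57, 2.57], [-0.35, 1.97], [-1.29, 1.29], [0.11, 2.56], [-1.05, 4.19], [0.11, 1.86], [-2.63, 2.63]. Speed limits (rad/s): [2.22, 2.22, 3.01, 3.01, 3.14, 3.14, 3.14].

### API

Orientations are given as a unit quaternion [x, y, z, w].
In Python, from plant import arm, grab_frame, camera_model, ticket gives the robot as it stands.
- The arm moves only by the tool arm_command, never from a script. Its arguments are lists of equal length, an entry for each row: "offset": the shift along the tool's x, y, z each as a share of 250 mm, from -1 to 1, a list of three; "delta_rot": the turn, a rotation vector about the tool's x, y, z each as a share of 120 degrees, from -1 to 1, a list of three. A call has 1 to 5 rows; each row is the pose to reach, as a shift and turn from the pose commanded when the call began, along the tool's axes at that moment; what a row does not reach only later rows make up. A row lasts 1/12 s, in which the tool goes at most 41.7 mm and 7.16 degrees, less where a joint would pass 70% of its speed; a pose out of reach is approached as far as the arm can. A call with a number of a shift or a turn outside -1 to 1 is refused whole. A call with a gripper value outside its range is refused whole. "jaw" is the closure, from 0 (fully open) to 1 (shut), set as the call begins (left out, the last holds). The fingers move at their own pace and stop on an object; "newtons" is the grip in N (left out, the last holds). Time passes only in rows, so rows that repeat a pose let the fingers close. It gives the time, the measured TCP pose, the force, the opening and the grip force at its end, in the units of the state.
- arm.get_state(): the state, without advancing time (a new reading comes with each control period).
- grab_frame(name): name is "scene" or "top" or "wrist"; returns (picture, depth): 400x640x3 uint8, red, green, blue; 400x640 float32, m along the optical axis (not along the pixel's ray), 0 where there is no reading.
- camera_model(name): a dict with "fx", "fy", "cx", "cy" (pixels), "R" (3x3) and "t" (3): a world point X has camera coordinates R X + t. Camera axes: x right, y down, z forward; pixel columns grow to the right and rows downward; lengths in m; the calibration is good to about 2 mm. A picture is of the moment at which its call begins: read the wrist's pose just before it. camera_model takes no time and is no camera call; for the wrist camera it gives the pose at the moment of the call.
- ticket.hand_in(): hands the job in; it is judged then, once.
The state is a dict: "t": time; "joint_positions": joint angles; "joint_vel": joint speeds; "joint_efforts": joint torques, N m; "ee_pos": TCP position; "eef_rot": TCP orientation; "force": force on the tool from outside, world axes, zero at the start; "wrist_torque": the same for the moment, N m; "opening": finger opening in m; "gripper_force": force on a finger pad.
Only numpy, scipy, OpenCV 4.12 (cv2) and the standard library are available. Lean on these libraries where they do the work, as an engineer would, in place of code of your own. Each camera call takes 0.05 s, during which the arm holds its last target. There are 200 camera calls.

## Working session

There is one attempt and no reset: what is moved stays moved. The work goes in short steps, Python scripts to look and compute and a tool call to move; the robot and the scene stay as the last step left them, time stands still between calls to the robot, and variables do not carry over. Pictures are saved under pics/ and viewed, at most 14 in all, crops included, and the job is handed in when it is done.

Besides the shell and the picture viewer there is one more tool, called after "Request:" as a command line: name --argument value ..., lists and objects as JSON in quotes. arm_command: Moves the arm, as the interface text tells. Its arguments: {"type":"object","properties":{"offset":{"type":"array"},"delta_rot":{"type":"array"},"jaw":{"type":"number"},"newtons":{"type":"number"}},"required":["offset","delta_rot"]}

```bash
mkdir -p pics; ls; cat > h.py <<'E'
import numpy as np, cv2
from scipy.spatial.transform import Rotation as Ro
from plant import arm, grab_frame, camera_model, ticket
def snap(name,fn):
    m=camera_model(name); im,d=grab_frame(name); cv2.imwrite('pics/'+fn+'.png',im[:,:,::-1]); np.savez('pics/'+fn+'.npz',im=im,d=d,**{k:np.array(v) for k,v in m.items()})
def load(fn): return np.load('pics/'+fn+'.npz')
def ray(z,u,v):
    R=z['R'];c=-R.T@z['t'];return c,R.T@np.array([(u-z['cx'])/z['fx'],(v-z['cy'])/z['fy'],1])
def atz(z,u,v,h):
    c,r=ray(z,u,v);return c+r*(h-c[2])/r[2]
def dep(z,u,v):
    c,r=ray(z,u,v);return c+r*float(z['d'][int(v),int(u)])
def proj(z,X):
    p=z['R']@np.array(X)+z['t'];return np.array([z['fx']*p[0]/p[2]+z['cx'],z['fy']*p[1]/p[2]+z['cy']])
E
python3 - <<'E'
from h import *
np.set_printoptions(precision=4,suppress=True)
snap('top','t0');snap('scene','s0')
s=arm.get_state();print(s)
for n in('top','scene'):
    m=camera_model(n);print(n,m['fx'],-np.array(m['R']).T@m['t'],m['R'])
E
```

```text
pics
{'t': 0.1, 'joint_positions': array([-1.2627,  0.6001, -0.0025,  1.6001,  0.0018,  0.9429, -0.0798]), 'joint_vel': array([-0.001 , -0.0011,  0.0013,  0.0008, -0.0012, -0.0025, -0.0009]), 'joint_efforts': array([  0.0056, -77.7995,   1.5701, -25.8627,   0.0126,   0.0055,
        -0.    ]), 'ee_pos': array([0.272 , 0.6715, 0.1919]), 'eef_rot': array([ 0.1912,  0.9816, -0.0007, -0.0001]), 'force': array([-0.647 , -0.2406, -0.7167]), 'wrist_torque': array([-0.0586, -0.0242, -0.0031]), 'gripper_force': 0.0, 'opening': 0.08556479343222995}
top 513.4937772489858 [ 0.1289 -0.0187  1.4816] [[-0.0172 -0.9998  0.0055]
 [-0.982   0.0159 -0.188 ]
 [ 0.1879 -0.0087 -0.9822]]
scene 365.30132486855024 [-0.3832  0.3663  0.7568] [[-0.4272 -0.9039  0.0205]
 [-0.5592  0.2464 -0.7916]
 [ 0.7105 -0.3497 -0.6107]]
```

View pics/t0.png

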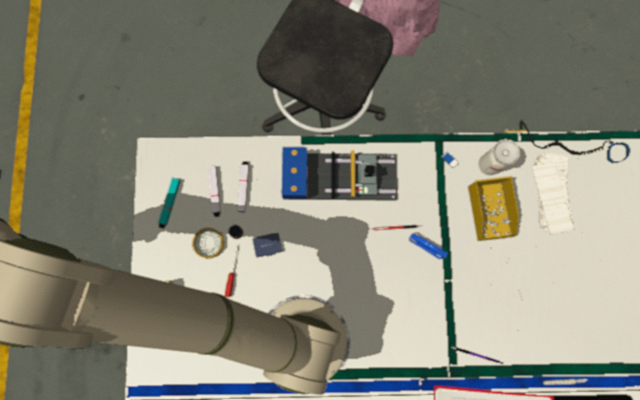

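View pics/s0.png

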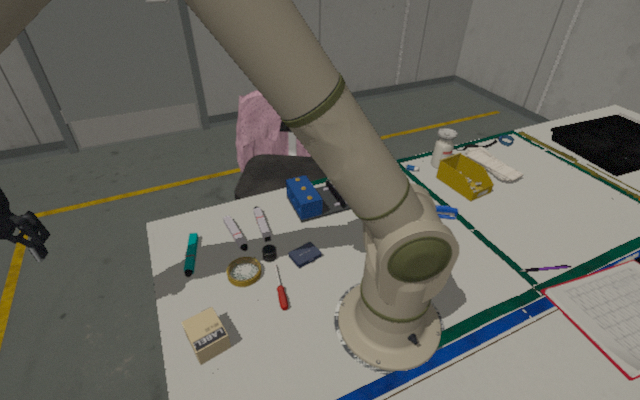

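```bash
python3 - <<'E'
from h import *
z=load('t0');im=z['im'][:,:,::-1]
cv2.imwrite('pics/c1.png',cv2.resize(im[140:270,150:410],None,fx=3,fy=3,interpolation=cv2.INTER_CUBIC))
E
```

```text
(no output)
```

View pics/c1.png

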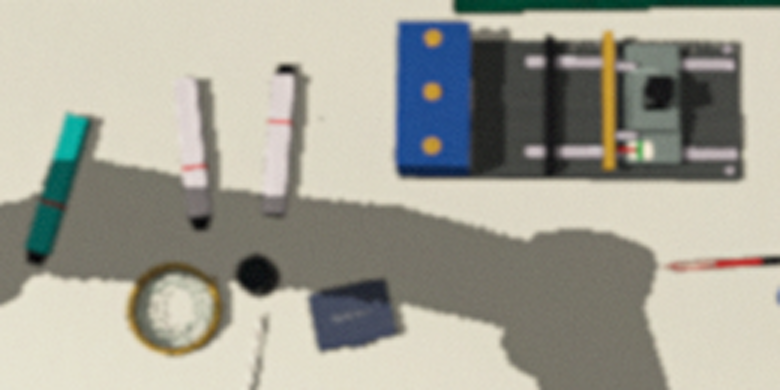

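```bash
python3 - <<'E'
from h import *
np.set_printoptions(precision=4,suppress=True)
z=load('t0')
P={'A open':(186,80,.022),'A plug':(201,225,.018),'A ring':(194,168,.022),'B plug':(287,68,.018),'B open':(273,213,.022),'B ring':(279,122,.022),
'screw0':(432,38,.075),'screw1':(432,92,.075),'screw2':(431,146,.075),'blk TL':(398,22,.075),'blk TR':(470,22,.075),'blk BR':(470,165,.075),'handle':(659,87,.102),'bed TR':(741,43,.012),'bed BR':(741,180,.012),'bed fl':(398,177,.012),
'restT':(551,38,.036),'restB':(551,175,.036),'brassT':(609,33,.054),'brassB':(609,168,.054),'turq':(57,188,.022),'pen':(720,264,.005),'tape':(175,310,.02),'loupe':(257,275,.03)}
for k,(u,v,h) in P.items():
    U=(u+.5)/3-.5+150;V=(v+.5)/3-.5+140
    print(k,atz(z,U,V,h),dep(z,U,V))
print(arm.get_state()['t'])
E
```

```text
A open [0.5029 0.2604 0.022 ] [0.5044 0.2615 0.0163]
A plug [0.3603 0.244  0.018 ] [0.3599 0.2435 0.0209]
A ring [0.4154 0.251  0.022 ] [0.4151 0.2508 0.0235]
B plug [0.5145 0.1627 0.018 ] [0.5155 0.1631 0.0143]
B open [0.3702 0.1745 0.022 ] [0.3702 0.1745 0.0224]
B ring [0.4595 0.1695 0.022 ] [0.4591 0.1693 0.0238]
screw0 [0.5266 0.0189 0.075 ] [0.5266 0.0189 0.0749]
screw1 [0.4741 0.0194 0.075 ] [0.4737 0.0194 0.0767]
screw2 [0.4223 0.0209 0.075 ] [0.4211 0.0207 0.0808]
blk TL [0.5428 0.0509 0.075 ] [0.5647 0.0546 0.0005]
blk TR [ 0.5417 -0.0173  0.075 ] [ 0.5421 -0.0173  0.0734]
blk BR [ 0.4037 -0.0152  0.075 ] [ 0.4042 -0.0152  0.0724]
handle [ 0.4689 -0.1906  0.102 ] [ 0.47   -0.1911  0.0975]
bed TR [ 0.5345 -0.2845  0.012 ] [ 0.5346 -0.2847  0.0114]
bed BR [ 0.3969 -0.2779  0.012 ] [ 0.3975 -0.2785  0.0089]
bed fl [0.4053 0.055  0.012 ] [ 0.4081  0.0558 -0.0032]
restT [ 0.5358 -0.0957  0.036 ] [ 0.5361 -0.0957  0.0349]
restB [ 0.4003 -0.0923  0.036 ] [ 0.4043 -0.0934  0.0148]
brassT [ 0.5348 -0.1505  0.054 ] [ 0.5358 -0.1509  0.0506]
brassB [ 0.4028 -0.1463  0.054 ] [ 0.4036 -0.1467  0.0499]
turq [0.398  0.3822 0.022 ] [0.3987 0.3833 0.018 ]
pen [ 0.3161 -0.2549  0.005 ] [ 0.3158 -0.2545  0.0074]
tape [0.2789 0.2669 0.02  ] [ 0.281   0.2709 -0.0005]
loupe [0.3097 0.1881 0.03  ] [0.31   0.1884 0.028 ]
0.1
```

```bash
cat >> h.py <<'E'
def down(yaw):  # tool z down, tool y at yaw (deg) in world
    a=np.radians(yaw);y=np.array([np.cos(a),np.sin(a),0]);z=np.array([0,0,-1.]);return Ro.from_matrix(np.column_stack([np.cross(y,z),y,z]))
def plan(*wps,start=None):
    s=arm.get_state()
    p,q=(np.array(s['ee_pos']),Ro.from_quat(s['eef_rot'])) if start is None else (np.array(start[0]),down(start[1]))
    y=q.as_matrix()[:,1]; print('t',round(s['t'],2),'pos',np.round(p,4),'yaw',round(np.degrees(np.arctan2(y[1],y[0])),2))
    for w,yaw in wps:
        w=np.array(w);r=down(yaw);o=q.inv().apply(w-p)/.25;d=np.degrees((q.inv()*r).as_rotvec())/120
        print('off',np.round(o,4).tolist(),'rot',np.round(d,4).tolist(),'rows>=%.1f'%max(np.linalg.norm(w-p)/.0417,np.linalg.norm(d)*120/7.16))
        p,q=w,r
E
python3 - <<'E'
from h import *
plan(((.36,.49,.23),45),((.45,.31,.23),20),((.47,.12,.23),-1.4),((.47,-.08,.23),-1.4),((.469,-.15,.20),-1.4))
E
```

```text
t 0.1 pos [0.272  0.6715 0.1919] yaw 67.96
off [-0.5989, -0.5411, -0.1516] rot [-0.0007, 0.0002, 0.1913] rows>=4.9
off [-0.7637, -0.2546, 0.0] rot [0.0, 0.0, 0.2083] rows>=4.8
off [-0.7415, -0.1848, 0.0] rot [0.0, 0.0, 0.1783] rows>=4.6
off [-0.7998, 0.0195, 0.0] rot [0.0, 0.0, 0.0] rows>=4.8
off [-0.28, 0.0028, 0.12] rot [0.0, 0.0, 0.0] rows>=1.8
```

Request:
arm_command --offset '[[-0.6, -0.54, -0.15], [-0.6, -0.54, -0.15], [-0.6, -0.54, -0.15], [-0.6, -0.54, -0.15], [-0.6, -0.54, -0.15]]' --delta_rot '[[0, 0, 0.19], [0, 0, 0.19], [0, 0, 0.19], [0, 0, 0.19], [0, 0, 0.19]]' --jaw 0

```text
t: 0.52
ee_pos: [0.3611, 0.4881, 0.2302]
eef_rot: [0.383, 0.924, -0.0, 0.0]
force: [1.1, 0.0, -0.3]
opening: 0.0859
gripper_force: 0.0
```

Request:
arm_command --offset '[[-0.76, -0.25, 0], [-0.76, -0.25, 0], [-0.76, -0.25, 0], [-0.76, -0.25, 0], [-0.76, -0.25, 0]]' --delta_rot '[[0, 0, 0.21], [0, 0, 0.21], [0, 0, 0.21], [0, 0, 0.21], [0, 0, 0.21]]'

```text
t: 0.93
ee_pos: [0.4521, 0.309, 0.2302]
eef_rot: [0.576, 0.817, -0.0, 0.0]
force: [0.4, 0.0, 0.1]
opening: 0.0855
gripper_force: 0.0
```

Request:
arm_command --offset '[[-0.74, -0.18, 0], [-0.74, -0.18, 0], [-0.74, -0.18, 0], [-0.74, -0.18, 0], [-0.74, -0.18, 0]]' --delta_rot '[[0, 0, 0.178], [0, 0, 0.178], [0, 0, 0.178], [0, 0, 0.178], [0, 0, 0.178]]'

```text
t: 1.35
ee_pos: [0.4716, 0.1184, 0.2303]
eef_rot: [0.717, 0.697, -0.0, 0.0]
force: [0.7, -0.7, -0.6]
opening: 0.0854
gripper_force: 0.0
```

Request:
arm_command --offset '[[-0.8, 0.02, 0], [-0.8, 0.02, 0], [-0.8, 0.02, 0], [-0.8, 0.02, 0], [-0.8, 0.02, 0]]' --delta_rot '[[0, 0, 0], [0, 0, 0], [0, 0, 0], [0, 0, 0], [0, 0, 0]]'

```text
t: 1.77
ee_pos: [0.4714, -0.0801, 0.2303]
eef_rot: [0.716, 0.698, -0.0, 0.0]
force: [1.1, 0.1, -0.1]
opening: 0.0854
gripper_force: 0.0
```

```bash
python3 - <<'E'
from h import *
np.set_printoptions(precision=4,suppress=True)
snap('wrist','w1')
s=arm.get_state();print(s['joint_positions'],s['force'])
plan(((.469,-.15,.20),-1.4))
E
```

```text
[-0.3068  0.2713  0.4672  2.1243 -0.1687  0.7792  0.2338] [ 0.3426 -6.2572  0.5522]
t 1.82 pos [ 0.4712 -0.0861  0.2308] yaw -1.84
off [-0.2553, -0.0008, 0.1239] rot [0.0007, 0.0014, -0.0037] rows>=1.7
```

View pics/w1.png

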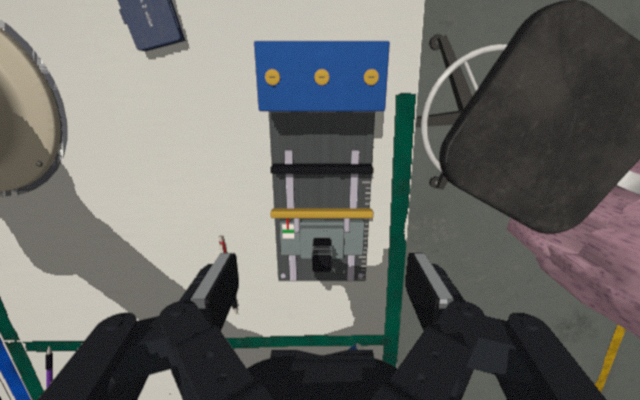

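```bash
python3 - <<'E'
from h import *
np.set_printoptions(precision=4,suppress=True)
z=load('w1')
for k,u,v,h in [('s0',272,77,.075),('s1',322,77,.075),('s2',371,76,.075),('mouthL',259,110,.075),('mouthR',386,109,.075),('restL',274,169,.036),('restR',371,168,.036),('brL',272,214,.054),('brR',373,213,.054),('handle top ctr',322,246,.102),('bedBL',279,280,.012),('bedBR',366,280,.012)]:
    print(k,atz(z,u,v,h),dep(z,u,v))
E
```

```text
s0 [0.4201 0.0202 0.075 ] [0.421  0.02   0.0807]
s1 [0.4732 0.0188 0.075 ] [0.4732 0.0186 0.08  ]
s2 [0.5253 0.0184 0.075 ] [0.5248 0.0182 0.0782]
mouthL [ 0.403  -0.0131  0.075 ] [ 0.4029 -0.0131  0.0746]
mouthR [ 0.5427 -0.0158  0.075 ] [ 0.5577 -0.0201  0.0021]
restL [ 0.4074 -0.0899  0.036 ] [ 0.4076 -0.0897  0.037 ]
restR [ 0.5344 -0.092   0.036 ] [ 0.5344 -0.092   0.036 ]
brL [ 0.4031 -0.146   0.054 ] [ 0.4035 -0.1452  0.0559]
brR [ 0.5357 -0.1482  0.054 ] [ 0.5448 -0.1701  0.0024]
handle top ctr [ 0.4682 -0.1685  0.102 ] [ 0.4679 -0.1812  0.0791]
bedBL [ 0.3967 -0.2777  0.012 ] [ 0.3971 -0.2765  0.0138]
bedBR [ 0.5354 -0.2814  0.012 ] [ 0.5371 -0.2892  0.0009]
```

```bash
python3 - <<'E'
from h import *
plan(((.469,-.191,.15),-1.2),((.469,-.191,.066),-1.2))
E
```

```text
t 1.82 pos [ 0.4712 -0.0861  0.2308] yaw -1.84
off [-0.4186, 0.0042, 0.3244] rot [0.0007, 0.0014, -0.0054] rows>=3.2
off [0.0, 0.0, 0.336] rot [0.0, 0.0, 0.0] rows>=2.0
```

Request:
arm_command --offset '[[-0.42, 0.004, 0.32], [-0.42, 0.004, 0.32], [-0.42, 0.004, 0.32], [-0.42, 0.004, 0.32], [-0.42, 0.004, 0.32]]' --delta_rot '[[0, 0, -0.005], [0, 0, -0.005], [0, 0, -0.005], [0, 0, -0.005], [0, 0, -0.005]]'

```text
t: 2.23
ee_pos: [0.4689, -0.1842, 0.1486]
eef_rot: [0.714, 0.7, -0.001, -0.001]
force: [0.1, 0.1, 0.4]
opening: 0.0853
gripper_force: 0.0
```

```bash
python3 - <<'E'
from h import *
plan(((.469,-.191,.066),-1.2))
E
```

```text
t 2.23 pos [ 0.4689 -0.1842  0.1486] yaw -1.08
off [-0.0273, 0.0019, 0.3303] rot [-0.0017, 0.0002, 0.001] rows>=2.0
```

Request:
arm_command --offset '[[-0.02, 0, 0.1], [-0.02, 0, 0.2], [-0.02, 0, 0.33], [-0.02, 0, 0.33], [-0.02, 0, 0.33]]' --delta_rot '[[0, 0, 0], [0, 0, 0], [0, 0, 0], [0, 0, 0], [0, 0, 0]]'

```text
t: 2.65
ee_pos: [0.47, -0.1856, 0.0676]
eef_rot: [0.712, 0.703, -0.0, -0.001]
force: [-0.4, 0.2, 0.4]
opening: 0.0854
gripper_force: 0.0
```

Request:
arm_command --offset '[[0, 0, 0], [0, 0, 0], [0, 0, 0], [0, 0, 0], [0, 0, 0]]' --delta_rot '[[0, 0, 0], [0, 0, 0], [0, 0, 0], [0, 0, 0], [0, 0, 0]]' --jaw 1 --newtons 30

```text
t: 3.07
ee_pos: [0.471, -0.187, 0.0686]
eef_rot: [0.712, 0.702, 0.0, 0.001]
force: [0.4, 0.4, 0.2]
opening: 0.0254
gripper_force: 0.0
```

Request:
arm_command --offset '[[0, 0, 0], [0, 0, 0], [0, 0, 0], [0, 0, 0], [0, 0, 0]]' --delta_rot '[[0, 0, 0], [0, 0, 0], [0, 0, 0], [0, 0, 0], [0, 0, 0]]'

```text
t: 3.48
ee_pos: [0.4704, -0.1871, 0.0676]
eef_rot: [0.712, 0.702, -0.0, -0.0]
force: [0.7, -0.5, 0.1]
opening: 0.0
gripper_force: 0.0
```

```bash
python3 - <<'E'
from h import *
snap('wrist','w2')
z=load('w2');im=z['im'][:,:,::-1]
cv2.imwrite('pics/c2.png',cv2.resize(im[200:400,200:440],None,fx=3,fy=3))
E
```

```text
(no output)
```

View pics/w2.png

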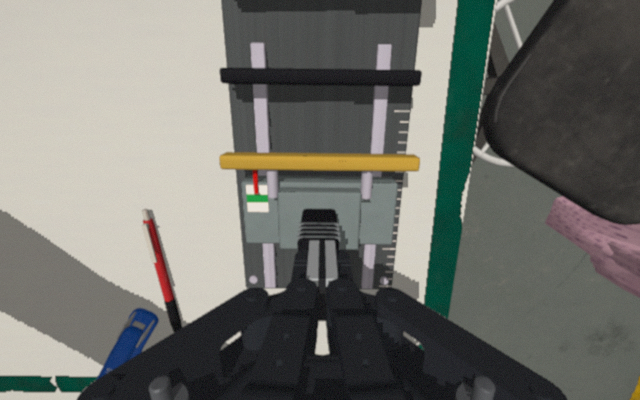

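```bash
python3 - <<'E'
from h import *
np.set_printoptions(precision=3,suppress=True)
z=load('w2')
for u in (305,320,333):
  for v in list(range(200,275,5)): print(u,v,dep(z,u,v),z['im'][v,u])
for v in (150,156,160,164,168): print('bar',v,dep(z,322,v))
plan()
E
```

```text
305 200 [ 0.458 -0.176  0.052] [123 131 128]
305 205 [ 0.458 -0.179  0.054] [123 134 130]
305 210 [ 0.458 -0.181  0.058] [31 33 32]
305 215 [ 0.458 -0.181  0.068] [19 14 25]
305 220 [ 0.459 -0.181  0.076] [24 24 26]
305 225 [ 0.459 -0.181  0.082] [42 43 45]
305 230 [ 0.46  -0.181  0.091] [46 50 50]
305 235 [ 0.46  -0.18   0.098] [57 57 62]
305 240 [ 0.46  -0.181  0.102] [22 18 26]
305 245 [ 0.46  -0.184  0.102] [33 29 36]
305 250 [ 0.461 -0.181  0.114] [38 37 41]
305 255 [ 0.461 -0.18   0.12 ] [28 26 33]
305 260 [ 0.461 -0.181  0.124] [36 37 39]
305 265 [ 0.462 -0.181  0.128] [42 42 48]
305 270 [ 0.462 -0.181  0.132] [36 35 39]
320 200 [ 0.468 -0.176  0.053] [124 132 131]
320 205 [ 0.468 -0.18   0.052] [124 132 127]
320 210 [ 0.468 -0.181  0.057] [24 23 24]
320 215 [ 0.468 -0.181  0.068] [22  7 19]
320 220 [ 0.468 -0.181  0.076] [15 15 16]
320 225 [ 0.468 -0.181  0.084] [34 33 35]
320 230 [ 0.468 -0.181  0.089] [41 42 42]
320 235 [ 0.469 -0.181  0.096] [56 63 60]
320 240 [ 0.469 -0.181  0.102] [30 29 27]
320 245 [ 0.469 -0.176  0.117] [35 40 36]
320 250 [ 0.469 -0.177  0.121] [33 34 
[... 324 characters left out ...]
82  0.066] [17 18 15]
333 220 [ 0.477 -0.182  0.075] [22 21 26]
333 225 [ 0.476 -0.181  0.084] [40 43 45]
333 230 [ 0.476 -0.181  0.091] [39 38 37]
333 235 [ 0.476 -0.181  0.096] [45 49 48]
333 240 [ 0.476 -0.182  0.101] [88 89 90]
333 245 [ 0.475 -0.177  0.116] [132 132 134]
333 250 [ 0.475 -0.177  0.121] [132 134 134]
333 255 [ 0.475 -0.177  0.126] [130 128 128]
333 260 [ 0.475 -0.177  0.131] [130 129 128]
333 265 [ 0.475 -0.177  0.135] [128 127 128]
333 270 [ 0.475 -0.177  0.139] [129 128 129]
bar 150 [ 0.47  -0.147  0.015]
bar 156 [ 0.47  -0.144  0.053]
bar 160 [ 0.47  -0.146  0.055]
bar 164 [ 0.47  -0.149  0.056]
bar 168 [ 0.47  -0.152  0.055]
t 3.53 pos [ 0.47  -0.187  0.068] yaw -0.81
```

View pics/c2.png

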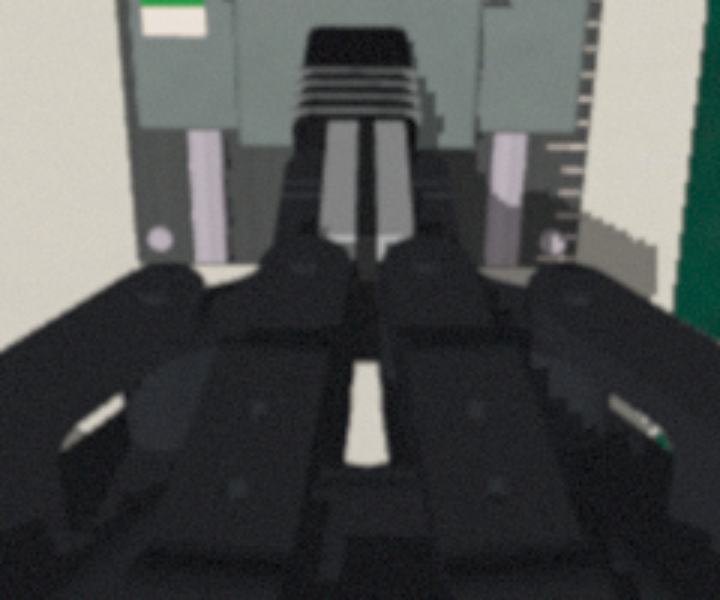

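```bash
python3 - <<'E'
from h import *
np.set_printoptions(precision=3,suppress=True)
z=load('w2');s=arm.get_state();p=s['ee_pos'];q=Ro.from_quat(s['eef_rot'])
for d in (0,-.019,-.04): print(d,proj(z,p+q.apply([0,0,d])), proj(z,p+q.apply([-.011,0,d])))
print('cam in tool',q.inv().apply(-z['R'].T@z['t']-p), q.as_matrix().T@z['R'].T)
for v in (240,243,246,250,255,260,270,280): print(v,q.inv().apply(dep(z,333,v)-p), q.inv().apply(dep(z,302,v)-p))
E
```

```text
0 [323.099 223.386] [323.091 237.982]
-0.019 [323.203 236.373] [323.192 252.13 ]
-0.04 [323.344 254.076] [323.33  271.338]
cam in tool [ 0.084 -0.001 -0.182] [[-0.001 -0.945 -0.327]
 [ 1.    -0.001 -0.001]
 [ 0.001 -0.327  0.945]]
240 [ 0.005  0.005 -0.033] [ 0.005 -0.012 -0.034]
243 [ 0.011  0.005 -0.048] [ 0.004 -0.012 -0.036]
246 [ 0.01   0.005 -0.049] [ 0.002 -0.012 -0.035]
250 [ 0.01   0.005 -0.054] [ 0.006 -0.011 -0.047]
255 [ 0.01   0.005 -0.058] [ 0.006 -0.011 -0.051]
260 [ 0.011  0.004 -0.063] [ 0.006 -0.011 -0.056]
270 [ 0.011  0.004 -0.071] [ 0.006 -0.01  -0.065]
280 [ 0.011  0.004 -0.08 ] [ 0.011 -0.009 -0.079]
```

```bash
python3 - <<'E'
from h import *
np.set_printoptions(precision=3,suppress=True)
z=load('w1')
q=down(-1.84);c=-z['R'].T@z['t']
p=c-q.apply([.084,-.001,-.182])
print(p)
for v in (254,256,258,262,268,275,285,295): print(v,[q.inv().apply(dep(z,u,v)-p) for u in (215,225,235,412,420)])
E
```

```text
[ 0.471 -0.08   0.231]
254 [array([-0.16 , -0.169,  0.23 ]), array([ 0.01 , -0.047, -0.057]), array([ 0.008, -0.044, -0.053]), array([ 0.011,  0.043, -0.057]), array([ 0.011,  0.046, -0.058])]
256 [array([-0.163, -0.169,  0.229]), array([ 0.01 , -0.046, -0.059]), array([ 0.007, -0.044, -0.054]), array([ 0.01 ,  0.042, -0.059]), array([ 0.011,  0.046, -0.06 ])]
258 [array([-0.167, -0.17 ,  0.23 ]), array([ 0.01 , -0.046, -0.061]), array([ 0.006, -0.043, -0.055]), array([ 0.01 ,  0.042, -0.06 ]), array([ 0.011,  0.045, -0.061])]
262 [array([ 0.01 , -0.049, -0.065]), array([ 0.01 , -0.045, -0.064]), array([ 0.004, -0.044, -0.054]), array([ 0.008,  0.042, -0.06 ]), array([ 0.011,  0.044, -0.064])]
268 [array([ 0.01 , -0.048, -0.069]), array([ 0.009, -0.044, -0.068]), array([ 0.002, -0.043, -0.056]), array([ 0.006,  0.042, -0.062]), array([ 0.011,  0.042, -0.07 ])]
275 [array([ 0.01 , -0.046, -0.074]), array([ 0.008, -0.043, -0.071]), array([-0.001, -0.043, -0.058]), array([ 0.003,  0.042, -0.063]), array([ 0.009,  0.042, -0.073])]
285 [array([ 0.01 , -0.044, -0.081]), array([ 0.003, -0.043, -0.072]), array([-0.006, -0.043, -0.059]), array([-0.002,  0.042, -0.063]), array([ 0.005,  0.042, -0.074])]
295 [array([ 0.007, -0.043, -0.084]), array([-0.002, -0.044, -0.073]), array([-0.011, -0.044, -0.06 ]), array([-0.007,  0.042, -0.065]), array([ 0.001,  0.042, -0.075])]
```

Request:
arm_command --offset '[[0, 0, 0], [0, 0, 0], [-0.024, -0.008, 0], [-0.024, -0.008, 0], [-0.024, -0.008, 0]]' --delta_rot '[[0, 0, 0], [0, 0, 0], [0, 0, 0], [0, 0, 0], [0, 0, 0]]' --jaw 0

```text
t: 3.95
ee_pos: [0.4681, -0.1936, 0.0677]
eef_rot: [0.712, 0.702, -0.0, 0.0]
force: [-0.1, 1.0, 0.4]
opening: 0.0605
gripper_force: 0.0
```

Request:
arm_command --offset '[[0, 0, 0.02], [0, 0, 0.04], [0, 0, 0.06], [0, 0, 0.08], [0, 0, 0.1]]' --delta_rot '[[0, 0, 0], [0, 0, 0], [0, 0, 0], [0, 0, 0], [0, 0, 0]]'

```text
t: 4.37
ee_pos: [0.4682, -0.1929, 0.042]
eef_rot: [0.712, 0.702, -0.0, -0.0]
force: [-0.2, 0.3, -0.0]
opening: 0.0853
gripper_force: 0.0
```

Request:
arm_command --offset '[[0, 0, 0.02], [0, 0, 0.04], [0, 0, 0.06], [0, 0, 0.08], [0, 0, 0.08]]' --delta_rot '[[0, 0, 0], [0, 0, 0], [0, 0, 0], [0, 0, 0], [0, 0, 0]]'

```text
t: 4.78
ee_pos: [0.468, -0.1929, 0.0218]
eef_rot: [0.712, 0.702, -0.0, -0.0]
force: [0.6, 1.1, 0.1]
opening: 0.0855
gripper_force: 0.0
```

Request:
arm_command --offset '[[0, 0, 0], [0, 0, 0], [0, 0, 0], [0, 0, 0], [0, 0, 0]]' --delta_rot '[[0, 0, 0], [0, 0, 0], [0, 0, 0], [0, 0, 0], [0, 0, 0]]' --jaw 1 --newtons 30

```text
t: 5.2
ee_pos: [0.4685, -0.1931, 0.0229]
eef_rot: [0.712, 0.702, 0.0, 0.0]
force: [0.9, -0.5, 0.8]
opening: 0.0256
gripper_force: 0.0
```

Request:
arm_command --offset '[[0, 0, 0], [0, 0, 0], [0, 0, 0], [0, 0, 0], [0, 0, 0]]' --delta_rot '[[0, 0, 0], [0, 0, 0], [0, 0, 0], [0, 0, 0], [0, 0, 0]]'

```text
t: 5.62
ee_pos: [0.4682, -0.193, 0.023]
eef_rot: [0.712, 0.702, 0.0, 0.0]
force: [-1.7, 0.2, 6.5]
opening: 0.0238
gripper_force: 30.4
```

Request:
arm_command --offset '[[-0.04, 0, 0], [-0.08, 0, 0], [-0.12, -0.001, 0], [-0.16, -0.001, 0], [-0.2, -0.001, 0]]' --delta_rot '[[0, 0, 0], [0, 0, 0], [0, 0, 0], [0, 0, 0], [0, 0, 0]]'

```text
t: 6.03
ee_pos: [0.4669, -0.2416, 0.023]
eef_rot: [0.712, 0.702, 0.001, -0.001]
force: [-2.3, 7.3, 9.1]
opening: 0.0233
gripper_force: 31.7
```

Request:
arm_command --offset '[[0, 0, 0], [0, 0, 0], [0, 0, 0]]' --delta_rot '[[0, 0, 0], [0, 0, 0], [0, 0, 0]]'

```text
t: 6.28
ee_pos: [0.467, -0.2442, 0.023]
eef_rot: [0.713, 0.701, -0.0, 0.001]
force: [-3.7, -3.8, 5.9]
opening: 0.0235
gripper_force: 30.3
```

Request:
arm_command --offset '[[0, 0, 0], [0, 0, 0], [0, 0, 0], [0, 0, 0], [0, 0, 0]]' --delta_rot '[[0, 0, 0], [0, 0, 0], [0, 0, 0], [0, 0, 0], [0, 0, 0]]' --jaw 0

```text
t: 6.7
ee_pos: [0.4676, -0.2428, 0.0226]
eef_rot: [0.712, 0.702, 0.0, 0.0]
force: [0.8, 0.8, 0.7]
opening: 0.0821
gripper_force: 0.0
```

Request:
arm_command --offset '[[0, 0, -0.2], [0, 0, -0.4], [0, 0, -0.8], [0, 0, -0.8], [0, 0, -0.8]]' --delta_rot '[[0, 0, 0], [0, 0, 0], [0, 0, 0], [0, 0, 0], [0, 0, 0]]'

```text
t: 7.12
ee_pos: [0.4674, -0.2432, 0.2256]
eef_rot: [0.712, 0.702, 0.0, 0.001]
force: [0.7, 0.1, -0.4]
opening: 0.0854
gripper_force: 0.0
```

```bash
python3 - <<'E'
from h import *
snap('wrist','w3'); snap('top','t1')
plan(((.46,-.06,.18),-30),((.45,.1,.18),-65),((.43,.17,.15),-94))
E
```

```text
t 7.22 pos [ 0.4698 -0.2443  0.2279] yaw -0.8
off [0.7372, -0.0512, 0.1892] rot [0.0043, 0.0001, 0.2433] rows>=4.6
off [0.5343, -0.3546, 0.0] rot [0.0, 0.0, 0.2917] rows>=4.9
off [0.0458, -0.2876, 0.12] rot [0.0, 0.0, 0.2417] rows>=4.1
```

View pics/w3.png

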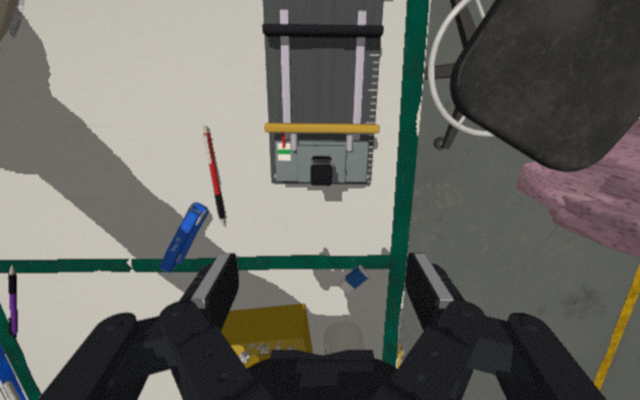

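Request:
arm_command --offset '[[0.74, -0.05, 0.1], [0.74, -0.05, 0.1], [0.74, -0.05, 0.1], [0.74, -0.05, 0.1], [0.74, -0.05, 0.1]]' --delta_rot '[[0, 0, 0.243], [0, 0, 0.243], [0, 0, 0.243], [0, 0, 0.243], [0, 0, 0.243]]'

```text
t: 7.63
ee_pos: [0.4563, -0.054, 0.1966]
eef_rot: [0.867, 0.498, -0.001, -0.001]
force: [-0.3, 0.4, -0.6]
opening: 0.085
gripper_force: 0.0
```

Request:
arm_command --offset '[[0.53, -0.35, 0], [0.53, -0.35, 0], [0.53, -0.35, 0], [0.53, -0.35, 0], [0.53, -0.35, 0]]' --delta_rot '[[0, 0, 0.29], [0, 0, 0.29], [0, 0, 0.29], [0, 0, 0.29], [0, 0, 0.29]]'

```text
t: 8.05
ee_pos: [0.4469, 0.1083, 0.1968]
eef_rot: [0.974, 0.225, -0.001, -0.001]
force: [0.9, 0.8, 0.8]
opening: 0.0854
gripper_force: 0.0
```

Request:
arm_command --offset '[[0, -0.3, 0.1], [0, -0.3, 0.1], [0, -0.3, 0.1], [0, -0.3, 0.1], [0, -0.3, 0.1]]' --delta_rot '[[0, 0, 0.245], [0, 0, 0.245], [0, 0, 0.245], [0, 0, 0.245], [0, 0, 0.245]]'

```text
t: 8.47
ee_pos: [0.4144, 0.1688, 0.172]
eef_rot: [0.999, -0.033, -0.0, 0.001]
force: [-0.3, 0.2, -0.3]
opening: 0.0851
gripper_force: 0.0
```

Request:
arm_command --offset '[[0, 0, 0], [0, 0, 0]]' --delta_rot '[[0, 0, 0], [0, 0, 0]]'

```text
t: 8.63
ee_pos: [0.4152, 0.1679, 0.1726]
eef_rot: [1.0, -0.029, -0.0, 0.0]
force: [0.1, -1.3, -1.0]
opening: 0.0854
gripper_force: 0.0
```

```bash
python3 - <<'E'
from h import *
snap('wrist','w4')
plan();print(arm.get_state()['joint_positions'])
E
```

```text
t 8.68 pos [0.4153 0.1678 0.1727] yaw -93.42
[-1.12839553  0.40432222  0.85441906  2.26618251 -0.50215513  0.66416539
 -1.53815901]
```

View pics/w4.png

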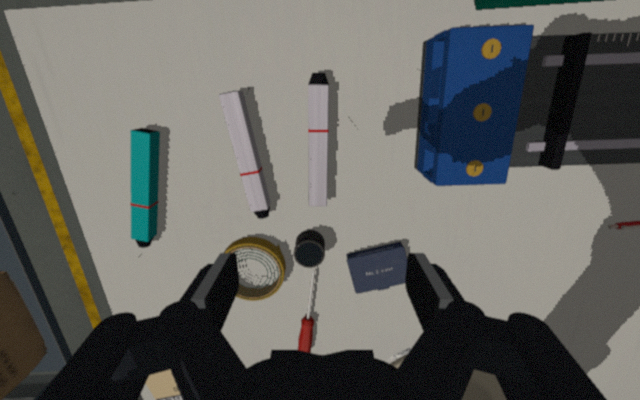

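```bash
python3 - <<'E'
from h import *
np.set_printoptions(precision=4,suppress=True)
z=load('w4')
for k,u,v,h in [('Bring',318,131,.022),('Bopen',318,205,.022),('Bplug',319,84,.022),('Aopen',232,93,.022),('Aring',250,172,.022),('Aplugbase',260,210,.022)]:
    print(k,atz(z,u,v,h))
b=atz(z,318,131,.022)-atz(z,318,205,.022);a=np.degrees(np.arctan2(b[1],b[0]));print(np.linalg.norm(b),a)
u=b/np.linalg.norm(b);g=atz(z,318,131,.022)-u*.03;print('grasp',g)
plan(((g[0],g[1],.06),a-90),((g[0],g[1],-.042),a-90))
E
```

```text
Bring [0.4575 0.1692 0.022 ]
Bopen [0.3696 0.1748 0.022 ]
Bplug [0.5062 0.165  0.022 ]
Aopen [0.5028 0.2582 0.022 ]
Aring [0.4153 0.2511 0.022 ]
Aplugbase [0.3673 0.2456 0.022 ]
0.08809694510684278 -3.6646613428218346
grasp [0.4276 0.1711 0.022 ]
t 8.68 pos [0.4153 0.1678 0.1727] yaw -93.42
off [0.0481, -0.0162, 0.4508] rot [-0.0, -0.0, 0.0021] rows>=2.7
off [0.0, 0.0, 0.408] rot [0.0, 0.0, 0.0] rows>=2.4
```

Request:
arm_command --offset '[[0.048, -0.016, 0.15], [0.048, -0.016, 0.3], [0.048, -0.016, 0.45], [0.048, -0.016, 0.45], [0.048, -0.016, 0.45]]' --delta_rot '[[0, 0, 0.0075], [0, 0, 0.0075], [0, 0, 0.0075], [0, 0, 0.0075], [0, 0, 0.0075]]'

```text
t: 9.1
ee_pos: [0.4269, 0.1699, 0.0598]
eef_rot: [0.999, -0.04, -0.002, 0.001]
force: [0.2, 0.4, 0.3]
opening: 0.0854
gripper_force: 0.0
```

Request:
arm_command --offset '[[0, 0, 0.1], [0, 0, 0.2], [0, 0, 0.3], [0, 0, 0.36], [0, 0, 0.36]]' --delta_rot '[[0, 0, 0], [0, 0, 0], [0, 0, 0], [0, 0, 0], [0, 0, 0]]'

```text
t: 9.52
ee_pos: [0.4287, 0.1711, -0.0296]
eef_rot: [0.999, -0.039, 0.001, -0.0]
force: [0.2, -0.7, -0.0]
opening: 0.0856
gripper_force: 0.0
```

```bash
python3 - <<'E'
from h import *
plan(((.4276,.171,-.042),-94.3)); s=arm.get_state();print(s['force'],s['joint_positions'])
E
```

```text
t 9.52 pos [ 0.4287  0.1711 -0.0296] yaw -94.5
off [-0.0044, 0.0008, 0.0494] rot [-0.0003, -0.0005, -0.0017] rows>=0.3
[ 0.19995463 -0.69932268 -0.006373  ] [-0.61877229  0.71769825  0.17089194  2.35678963 -0.99542603  0.13370263
 -1.14762905]
```

Request:
arm_command --offset '[[-0.004, 0, 0.025], [-0.004, 0, 0.049], [-0.004, 0, 0.049]]' --delta_rot '[[0, 0, 0], [0, 0, 0], [0, 0, 0]]'

```text
t: 9.77
ee_pos: [0.4292, 0.1722, -0.039]
eef_rot: [0.999, -0.039, 0.0, -0.0]
force: [0.2, 0.2, 1.1]
opening: 0.0854
gripper_force: 0.0
```

Request:
arm_command --offset '[[0, 0, 0], [0, 0, 0], [0, 0, 0], [0, 0, 0], [0, 0, 0]]' --delta_rot '[[0, 0, 0], [0, 0, 0], [0, 0, 0], [0, 0, 0], [0, 0, 0]]' --jaw 1 --newtons 40

```text
t: 10.18
ee_pos: [0.4279, 0.1721, -0.0389]
eef_rot: [0.999, -0.039, -0.0, -0.0]
force: [1.3, 0.3, 34.1]
opening: 0.0256
gripper_force: 15.9
```

Request:
arm_command --offset '[[0, 0, 0], [0, 0, 0], [0, 0, 0], [0, 0, 0]]' --delta_rot '[[0, 0, 0], [0, 0, 0], [0, 0, 0], [0, 0, 0]]'

```text
t: 10.52
ee_pos: [0.4282, 0.1723, -0.0385]
eef_rot: [0.999, -0.039, 0.0, -0.001]
force: [-2.5, -0.2, 38.4]
opening: 0.0213
gripper_force: 60.9
```

```bash
python3 - <<'E'
from h import *
plan(); s=arm.get_state();print(s['force'],s['joint_positions'])
E
```

```text
t 10.52 pos [ 0.4282  0.1723 -0.0385] yaw -94.48
[-2.52693813 -0.24176567 38.38548643] [-0.59842793  0.7338488   0.13795989  2.35709316 -1.04385672  0.10788629
 -1.10340873]
```

Request:
arm_command --offset '[[0, 0, 0], [0, 0, -0.01], [0, 0, -0.02], [0, 0, -0.02]]' --delta_rot '[[0, 0, 0], [0, 0, 0], [0, 0, 0], [0, 0, 0]]' --jaw 0.5

```text
t: 10.85
ee_pos: [0.4275, 0.1719, -0.0353]
eef_rot: [0.999, -0.039, -0.001, 0.001]
force: [-0.1, -0.5, -0.6]
opening: 0.0428
gripper_force: 0.0
```

```bash
python3 - <<'E'
from h import *
plan(); s=arm.get_state();print(s['force'],s['opening'],s['joint_positions'])
E
```

```text
t 10.85 pos [ 0.4275  0.1719 -0.0353] yaw -94.46
[-0.12147398 -0.49928116 -0.61918522] 0.04284819502995272 [-0.6159779   0.72938174  0.16315681  2.3567223  -1.03704855  0.12621334
 -1.10872611]
```

Request:
arm_command --offset '[[0, 0, -0.008], [0, 0, -0.008], [0, 0, -0.008], [0, 0, -0.008], [0, 0, -0.008]]' --delta_rot '[[0, 0, 0], [0, 0, 0], [0, 0, 0], [0, 0, 0], [0, 0, 0]]' --jaw 1 --newtons 50

```text
t: 11.27
ee_pos: [0.4273, 0.1719, -0.0334]
eef_rot: [0.999, -0.039, -0.001, 0.0]
force: [-1.2, -0.5, 10.4]
opening: 0.021
gripper_force: 49.2
```

Request:
arm_command --offset '[[0, 0, 0], [0, 0, 0], [0, 0, 0], [0, 0, 0]]' --delta_rot '[[0, 0, 0], [0, 0, 0], [0, 0, 0], [0, 0, 0]]'

```text
t: 11.6
ee_pos: [0.4273, 0.1719, -0.0334]
eef_rot: [0.999, -0.039, -0.001, 0.0]
force: [-0.9, 0.1, 10.5]
opening: 0.021
gripper_force: 49.2
```

```bash
python3 - <<'E'
from h import *
s=arm.get_state();print(s['force'],s['opening'],s['ee_pos'])
plan(((.4282,.1723,.1),-94.4),((.50,.1,.1),-62),((.52,-.05,.1),-30),((.522,-.125,.06),-1.2))
E
```

```text
[-0.94729526  0.08354517 10.47163805] 0.020954073745686617 [ 0.42733886  0.17187714 -0.03339997]
t 11.6 pos [ 0.4273  0.1719 -0.0334] yaw -94.45
off [0.0021, -0.0015, -0.5336] rot [0.0004, 0.0011, -0.0004] rows>=3.2
off [0.3085, 0.2663, 0.0] rot [0.0, 0.0, -0.27] rows>=4.5
off [-0.211, 0.5673, 0.0] rot [0.0, 0.0, -0.2667] rows>=4.5
off [-0.2558, 0.1569, 0.16] rot [0.0, 0.0, -0.24] rows>=4.0
```

Request:
arm_command --offset '[[0, 0, -0.1], [0, 0, -0.25], [0, 0, -0.4], [0, 0, -0.54], [0, 0, -0.54]]' --delta_rot '[[0, 0, 0], [0, 0, 0], [0, 0, 0], [0, 0, 0], [0, 0, 0]]'

```text
t: 12.02
ee_pos: [0.4294, 0.1724, 0.1056]
eef_rot: [0.999, -0.039, 0.001, -0.001]
force: [0.1, 1.1, -2.1]
opening: 0.0206
gripper_force: 50.2
```

Request:
arm_command --offset '[[0.31, 0.27, 0], [0.31, 0.27, 0], [0.31, 0.27, 0], [0.31, 0.27, 0], [0.31, 0.27, 0]]' --delta_rot '[[0, 0, -0.27], [0, 0, -0.27], [0, 0, -0.27], [0, 0, -0.27], [0, 0, -0.27]]'

```text
t: 12.43
ee_pos: [0.5003, 0.0972, 0.1007]
eef_rot: [0.97, 0.243, -0.001, 0.0]
force: [-0.3, 0.6, -1.6]
opening: 0.0209
gripper_force: 50.1
```

Request:
arm_command --offset '[[-0.21, 0.57, 0], [-0.21, 0.57, 0], [-0.21, 0.57, 0], [-0.21, 0.57, 0], [-0.21, 0.57, 0]]' --delta_rot '[[0, 0, -0.267], [0, 0, -0.267], [0, 0, -0.267], [0, 0, -0.267], [0, 0, -0.267]]'

```text
t: 12.85
ee_pos: [0.5203, -0.059, 0.1011]
eef_rot: [0.866, 0.499, -0.002, 0.001]
force: [-0.5, 0.5, -0.3]
opening: 0.0206
gripper_force: 50.1
```

Request:
arm_command --offset '[[-0.25, 0.16, 0], [-0.25, 0.16, 0], [-0.25, 0.16, 0], [-0.25, 0.16, 0], [-0.25, 0.16, 0]]' --delta_rot '[[0, 0, -0.24], [0, 0, -0.24], [0, 0, -0.24], [0, 0, -0.24], [0, 0, -0.24]]'

```text
t: 13.27
ee_pos: [0.5227, -0.1267, 0.1006]
eef_rot: [0.713, 0.701, -0.001, -0.001]
force: [-0.2, 0.8, -1.7]
opening: 0.0208
gripper_force: 50.0
```

```bash
python3 - <<'E'
from h import *
s=arm.get_state();print(s['force'],s['opening'],s['joint_positions'])
plan(((.5228,-.115,.05),-1.15),((.5228,-.115,.0036),-1.15))
E
```

```text
[-0.24902583  0.787627   -1.73127049] 0.020759629204626748 [ 0.01323899  0.51405154  0.16868469  2.11687179 -0.16367649  0.52600411
  0.28486801]
t 13.27 pos [ 0.5227 -0.1267  0.1006] yaw -1.02
off [0.047, 0.0001, 0.2025] rot [-0.0017, 0.0001, 0.0011] rows>=1.2
off [0.0, 0.0, 0.1856] rot [0.0, 0.0, 0.0] rows>=1.1
```

Request:
arm_command --offset '[[0.045, 0, 0.1], [0.045, 0, 0.2], [0.045, 0, 0.3], [0.045, 0, 0.36], [0.045, 0, 0.36]]' --delta_rot '[[0, 0, 0], [0, 0, 0], [0, 0, 0], [0, 0, 0], [0, 0, 0]]'

```text
t: 13.68
ee_pos: [0.5215, -0.1138, 0.0082]
eef_rot: [0.716, 0.698, -0.003, -0.003]
force: [-0.8, -0.2, -0.9]
opening: 0.0208
gripper_force: 50.0
```

Request:
arm_command --offset '[[0, 0, 0], [0, 0, 0]]' --delta_rot '[[0, 0, 0], [0, 0, 0]]'

```text
t: 13.85
ee_pos: [0.5237, -0.1147, 0.0118]
eef_rot: [0.715, 0.699, -0.001, -0.0]
force: [0.3, -0.8, -2.1]
opening: 0.0206
gripper_force: 50.0
```

```bash
python3 - <<'E'
from h import *
s=arm.get_state();print(s['force'])
snap('wrist','w5');plan()
E
```

```text
[ 0.32893647 -0.77445265 -2.14062533]
t 13.9 pos [ 0.524  -0.1148  0.0122] yaw -1.29
```

View pics/w5.png

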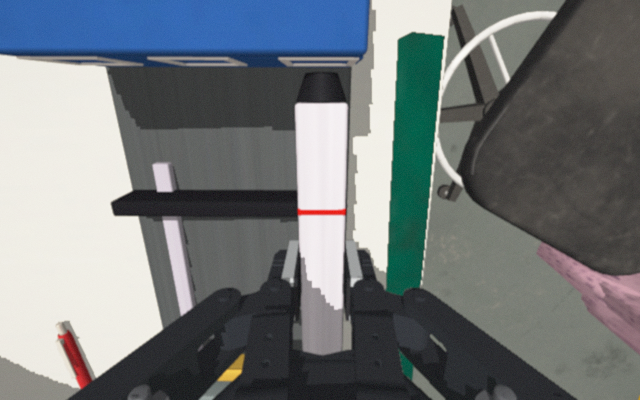

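```bash
python3 - <<'E'
from h import *
np.set_printoptions(precision=4,suppress=True)
z=load('w5')
for k,u,v,h in [('f2L',282,62,.062),('f2R',355,61,.062),('f1L',150,61,.062),('f1R',236,61,.062),('blkR',367,54,.075),('f2dep',318,61,.062),('plugbaseL',296,104,.067),('plugbaseR',348,104,.067),('ringL',298,212,.067),('ringR',347,212,.067),('tip',322,73,.063),('restL',112,204,.036)]:
    print(k,atz(z,u,v,h),dep(z,u,v))
cv2.imwrite('pics/c3.png',cv2.resize(z['im'][30:230,120:400,::-1],None,fx=2.8,fy=2.8,interpolation=cv2.INTER_CUBIC))
E
```

```text
f2L [ 0.5089 -0.0187  0.062 ] [ 0.5082 -0.0182  0.0565]
f2R [ 0.5388 -0.019   0.062 ] [ 0.539  -0.0189  0.0601]
f1L [ 0.4549 -0.017   0.062 ] [ 0.4483 -0.0157  0.0497]
f1R [ 0.4901 -0.0178  0.062 ] [ 0.4877 -0.017   0.0528]
blkR [ 0.5418 -0.0179  0.075 ] [ 0.552  -0.0101  0.0015]
f2dep [ 0.5237 -0.0187  0.062 ] [ 0.5234 -0.0164  0.0367]
plugbaseL [ 0.5142 -0.0351  0.067 ] [ 0.5142 -0.0351  0.0665]
plugbaseR [ 0.5356 -0.0356  0.067 ] [ 0.5401 -0.0378  0.0116]
ringL [ 0.5127 -0.0831  0.067 ] [ 0.5128 -0.0826  0.0683]
ringR [ 0.5354 -0.0836  0.067 ] [ 0.5406 -0.1112  0.0011]
tip [ 0.5252 -0.0233  0.063 ] [ 0.5252 -0.0234  0.0646]
restL [ 0.403  -0.0886  0.036 ] [ 0.4039 -0.0882  0.0372]
```

View pics/c3.png

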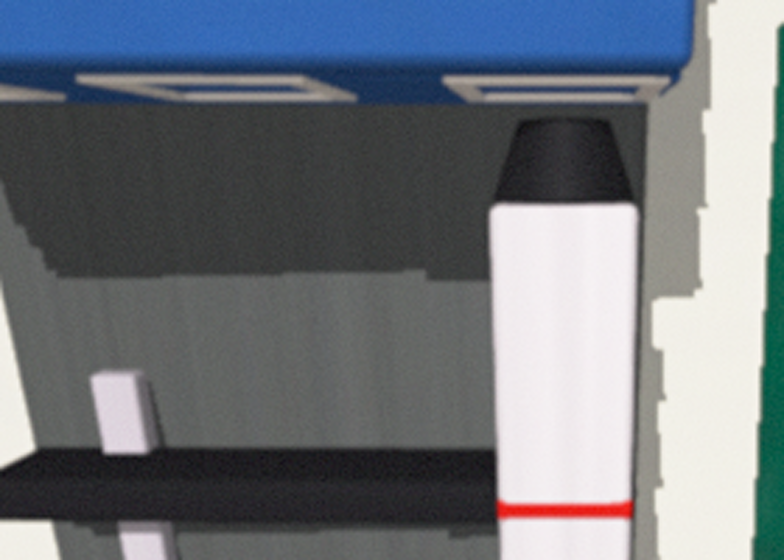

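Request:
arm_command --offset '[[0, -0.002, 0.015], [0, -0.002, 0.032], [0, -0.002, 0.032], [0, -0.002, 0.032]]' --delta_rot '[[0, 0, 0], [0, 0, 0], [0, 0, 0], [0, 0, 0]]'

```text
t: 14.23
ee_pos: [0.523, -0.1148, 0.0034]
eef_rot: [0.715, 0.699, -0.001, -0.0]
force: [0.6, -0.0, -1.8]
opening: 0.0205
gripper_force: 50.0
```

```bash
python3 - <<'E'
from h import *
np.set_printoptions(precision=4,suppress=True)
s=arm.get_state();print(s['force'])
plan();snap('wrist','w6');z=load('w6')
for u,v in [(322,120),(322,140),(322,160),(322,180),(322,205)]:print(dep(z,u,v))
E
```

```text
[ 0.6396 -0.0262 -1.7583]
t 14.23 pos [ 0.523  -0.1148  0.0034] yaw -1.24
[ 0.524  -0.0417  0.0599]
[ 0.5238 -0.0501  0.0594]
[ 0.5236 -0.0585  0.0603]
[ 0.5234 -0.0676  0.06  ]
[ 0.5231 -0.0794  0.06  ]
```

Request:
arm_command --offset '[[0.015, 0, 0.003], [0.03, 0, 0.003], [0.045, 0, 0.003], [0.06, 0, 0.003], [0.07, 0, 0.003]]' --delta_rot '[[0, 0, 0], [0, 0, 0], [0, 0, 0], [0, 0, 0], [0, 0, 0]]'

```text
t: 14.7
ee_pos: [0.5235, -0.0967, 0.0027]
eef_rot: [0.714, 0.7, -0.001, -0.0]
force: [0.4, -1.5, -0.0]
opening: 0.0209
gripper_force: 50.4
```

Request:
arm_command --offset '[[0.015, 0, 0], [0.03, 0, 0], [0.045, 0, 0], [0.06, 0, 0], [0.06, 0, 0]]' --delta_rot '[[0, 0, 0], [0, 0, 0], [0, 0, 0], [0, 0, 0], [0, 0, 0]]'

```text
t: 15.12
ee_pos: [0.5239, -0.0814, 0.0027]
eef_rot: [0.714, 0.7, -0.001, -0.001]
force: [0.9, 1.0, 3.7]
opening: 0.0211
gripper_force: 50.7
```

Request:
arm_command --offset '[[0.015, 0, 0], [0.03, 0, 0], [0.045, 0, 0], [0.06, 0, 0], [0.06, 0, 0]]' --delta_rot '[[0, 0, 0], [0, 0, 0], [0, 0, 0], [0, 0, 0], [0, 0, 0]]'

```text
t: 15.53
ee_pos: [0.5241, -0.068, 0.0027]
eef_rot: [0.715, 0.699, -0.001, 0.0]
force: [-0.5, -5.7, 4.1]
opening: 0.021
gripper_force: 50.8
```

Request:
arm_command --offset '[[0.015, 0, 0], [0.03, 0, 0], [0.045, 0, 0], [0.045, 0, 0], [0.045, 0, 0]]' --delta_rot '[[0, 0, 0], [0, 0, 0], [0, 0, 0], [0, 0, 0], [0, 0, 0]]'

```text
t: 15.95
ee_pos: [0.5244, -0.0567, 0.0027]
eef_rot: [0.715, 0.699, -0.001, 0.0]
force: [-0.2, -4.8, 5.5]
opening: 0.0208
gripper_force: 50.9
```

```bash
python3 - <<'E'
from h import *
np.set_printoptions(precision=4,suppress=True)
s=arm.get_state();print(s['force'])
plan();snap('wrist','w7');z=load('w7')
cv2.imwrite('pics/c4.png',cv2.resize(z['im'][30:230,200:440,::-1],None,fx=3,fy=3,interpolation=cv2.INTER_CUBIC))
for v in range(40,230,10):print(v,dep(z,322,v),z['im'][v,322])
E
```

```text
[-0.172  -4.8005  5.4991]
t 15.95 pos [ 0.5244 -0.0567  0.0027] yaw -1.28
40 [0.5261 0.0435 0.077 ] [ 57 112 190]
50 [0.526  0.0407 0.0759] [ 55 108 186]
60 [0.526  0.0377 0.0754] [ 57 110 185]
70 [0.5259 0.0346 0.0749] [ 57 111 192]
80 [0.5258 0.0313 0.0774] [ 54 108 184]
90 [0.5257 0.0281 0.0762] [ 55 110 185]
100 [0.5257 0.0248 0.0792] [232 190  85]
110 [0.5256 0.0216 0.0797] [235 196  80]
120 [0.5255 0.0182 0.0788] [206 165  82]
130 [0.5254 0.0147 0.0787] [232 192  78]
140 [0.5254 0.0112 0.0785] [226 185  75]
150 [0.5253 0.007  0.0757] [ 58 105 185]
160 [0.5252 0.0033 0.076 ] [ 53 106 185]
170 [ 0.5251 -0.0006  0.0759] [ 56 107 180]
180 [ 0.525  -0.0043  0.0766] [ 52 105 178]
190 [ 0.5249 -0.0084  0.0765] [ 53 107 180]
200 [ 0.5248 -0.0128  0.0755] [ 57 108 182]
210 [ 0.5247 -0.0175  0.0747] [109  52  79]
220 [ 0.5244 -0.0291  0.0585] [239 234 236]
```

View pics/c4.png

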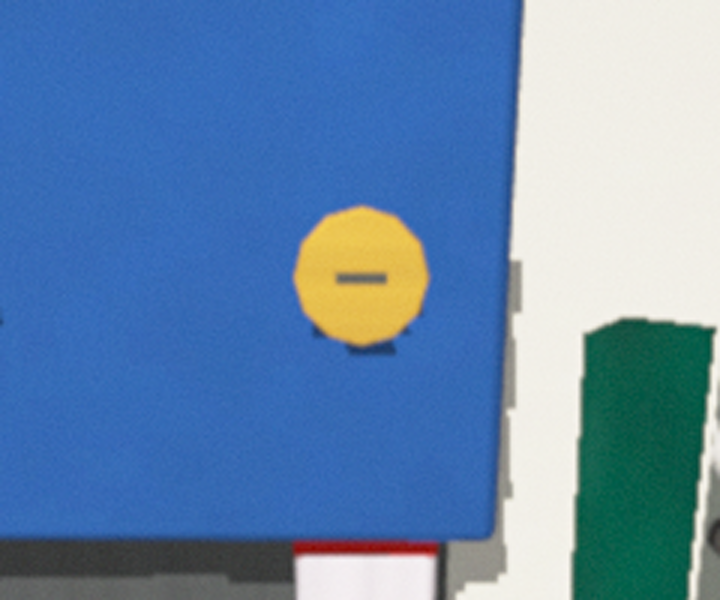

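Request:
arm_command --offset '[[0.01, 0, 0], [0.02, 0, 0], [0.032, 0, 0], [0.032, 0, 0], [0.032, 0, 0]]' --delta_rot '[[0, 0, 0], [0, 0, 0], [0, 0, 0], [0, 0, 0], [0, 0, 0]]'

```text
t: 16.42
ee_pos: [0.5246, -0.0489, 0.0027]
eef_rot: [0.715, 0.699, -0.001, 0.0]
force: [-0.1, -5.9, 4.3]
opening: 0.0207
gripper_force: 50.9
```

Request:
arm_command --offset '[[0, 0, 0], [0, 0, 0], [0, 0, 0], [0, 0, 0], [0, 0, 0]]' --delta_rot '[[0, 0, 0], [0, 0, 0], [0, 0, 0], [0, 0, 0], [0, 0, 0]]' --jaw 0.5

```text
t: 16.83
ee_pos: [0.5243, -0.0476, 0.0024]
eef_rot: [0.714, 0.7, -0.001, -0.001]
force: [-0.7, 0.1, 0.2]
opening: 0.0429
gripper_force: 0.0
```

Request:
arm_command --offset '[[-0.02, 0, -0.1], [-0.05, 0, -0.2], [-0.1, 0, -0.3], [-0.2, 0, -0.36], [-0.24, 0, -0.36]]' --delta_rot '[[0, 0, 0], [0, 0, 0], [0, 0, 0], [0, 0, 0], [0, 0, 0]]'

```text
t: 17.25
ee_pos: [0.5248, -0.1107, 0.0956]
eef_rot: [0.715, 0.699, -0.0, 0.002]
force: [0.2, 0.3, -0.1]
opening: 0.0429
gripper_force: 0.0
```

Request:
arm_command --offset '[[0, 0, 0], [0, 0, 0]]' --delta_rot '[[0, 0, 0], [0, 0, 0]]'

```text
t: 17.42
ee_pos: [0.5229, -0.1078, 0.092]
eef_rot: [0.715, 0.699, -0.001, -0.001]
force: [-0.1, 0.2, -0.1]
opening: 0.0428
gripper_force: 0.0
```

```bash
python3 - <<'E'
from h import *
np.set_printoptions(precision=4,suppress=True)
plan();snap('wrist','w8');z=load('w8')
p=proj(z,[.524,-.0174,.058]);print(p)
u,v=p.astype(int)
cv2.imwrite('pics/c5.png',cv2.resize(z['im'][v-50:v+60,u-70:u+70,::-1],None,fx=5,fy=5,interpolation=cv2.INTER_CUBIC))
for d in range(-8,10):print(v+d,atz(z,u,v+d,.0585)[1],dep(z,u,v+d),z['im'][v+d,u])
E
```

```text
t 17.42 pos [ 0.5229 -0.1078  0.092 ] yaw -1.29
[321.8153  81.9904]
73 -0.011711889828083752 [ 0.5237 -0.0127  0.0757] [ 50  96 165]
74 -0.012339542334176428 [ 0.5237 -0.0132  0.0754] [ 52  93 165]
75 -0.012968484609019773 [ 0.5236 -0.0138  0.0757] [ 49  95 164]
76 -0.013598720632238675 [ 0.5236 -0.0145  0.077 ] [ 49  97 165]
77 -0.014230254399847257 [ 0.5236 -0.015   0.0766] [ 47  95 162]
78 -0.014863089924333302 [ 0.5236 -0.0156  0.0767] [ 46  91 155]
79 -0.015497231234743237 [ 0.5236 -0.0162  0.0759] [ 35  79 136]
80 -0.016132682376767647 [ 0.5236 -0.0167  0.0744] [ 28  64 110]
81 -0.01676944741282731 [ 0.5236 -0.0173  0.0758] [ 70  78 104]
82 -0.017407530422159735 [ 0.5235 -0.0178  0.0725] [120 114 117]
83 -0.018046935500906334 [ 0.5235 -0.0182  0.0656] [141 129 124]
84 -0.018687666762200017 [ 0.5234 -0.0187  0.0593] [135 121 121]
85 -0.019329728336253408 [ 0.5234 -0.0193  0.0594] [139 132 136]
86 -0.019973124370447612 [ 0.5234 -0.02    0.059 ] [142 137 140]
87 -0.020617859029421447 [ 0.5234 -0.0206  0.0601] [143 136 140]
88 -0.02126393649516139 [ 0.5234 -0.0213  0.0603] [140 134 137]
89 -0.021911360967091953 [ 0.5233 -0.0219  0.0594] [139 132 135]
90 -0.02256013666216665 [ 0.5233 -0.0226  0.0584] [138 132 138]
```

View pics/c5.png

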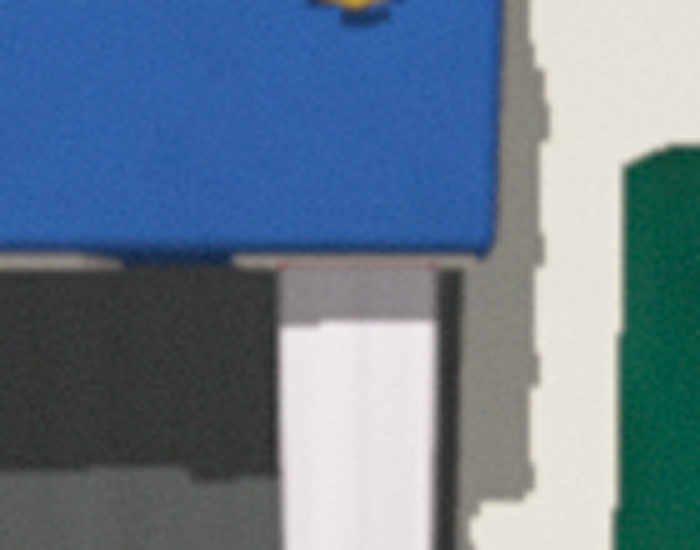

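```bash
python3 - <<'E'
from h import *
plan(((.50,.03,.13),31),((.46,.17,.13),63),((.445,.2537,.10),95))
E
```

```text
t 17.47 pos [ 0.5227 -0.107   0.0917] yaw -1.21
off [0.5458, -0.1032, -0.1531] rot [-0.0019, -0.0004, -0.2685] rows>=4.5
off [0.5624, 0.1513, 0.0] rot [0.0, 0.0, -0.2667] rows>=4.5
off [0.2055, 0.2711, 0.12] rot [0.0, 0.0, -0.2667] rows>=4.5
```

Request:
arm_command --offset '[[0.2, 0, -0.153], [0.546, -0.1, -0.153], [0.546, -0.1, -0.153], [0.546, -0.1, -0.153], [0.546, -0.1, -0.153]]' --delta_rot '[[0, 0, -0.06], [0, 0, -0.268], [0, 0, -0.268], [0, 0, -0.268], [0, 0, -0.268]]' --jaw 0

```text
t: 17.88
ee_pos: [0.4996, 0.0364, 0.1302]
eef_rot: [0.486, 0.874, -0.0, -0.002]
force: [0.3, 0.5, -0.0]
opening: 0.0855
gripper_force: 0.0
```

Request:
arm_command --offset '[[0.56, 0.15, 0], [0.56, 0.15, 0], [0.56, 0.15, 0], [0.56, 0.15, 0], [0.56, 0.15, 0]]' --delta_rot '[[0, 0, -0.267], [0, 0, -0.267], [0, 0, -0.267], [0, 0, -0.267], [0, 0, -0.267]]'

```text
t: 18.3
ee_pos: [0.4588, 0.1751, 0.1297]
eef_rot: [0.226, 0.974, 0.0, -0.002]
force: [0.6, -0.5, -0.6]
opening: 0.0856
gripper_force: 0.0
```

Request:
arm_command --offset '[[0.2, 0.27, 0], [0.2, 0.27, 0], [0.2, 0.27, 0], [0.2, 0.27, 0], [0.2, 0.27, 0]]' --delta_rot '[[0, 0, -0.267], [0, 0, -0.267], [0, 0, -0.267], [0, 0, -0.267], [0, 0, -0.267]]'

```text
t: 18.72
ee_pos: [0.4457, 0.2534, 0.1293]
eef_rot: [-0.049, 0.999, -0.0, -0.003]
force: [0.4, 0.2, -0.2]
opening: 0.0853
gripper_force: 0.0
```

Request:
arm_command --offset '[[0, 0, 0], [0, 0, 0]]' --delta_rot '[[0, 0, 0], [0, 0, 0]]'

```text
t: 18.88
ee_pos: [0.4466, 0.2518, 0.1297]
eef_rot: [-0.043, 0.999, -0.001, -0.002]
force: [-0.4, 0.5, -0.1]
opening: 0.0856
gripper_force: 0.0
```

```bash
python3 - <<'E'
from h import *
snap('wrist','w9');plan();print(arm.get_state()['joint_positions'])
E
```

```text
t 18.93 pos [0.4469 0.2516 0.1299] yaw 94.91
[-0.43625176  0.44923112 -0.25525214  2.12741627  0.1955378   0.5904992
  0.82591221]
```

View pics/w9.png

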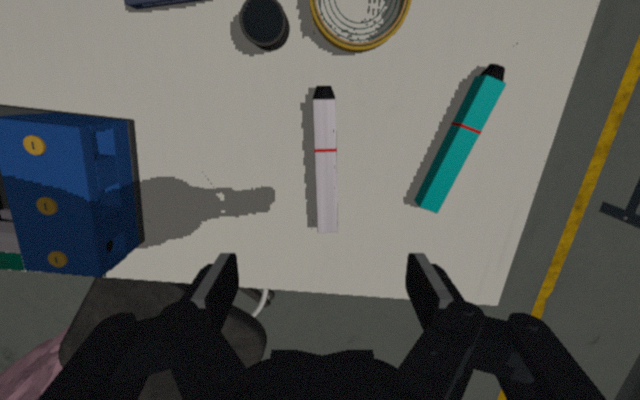

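```bash
python3 - <<'E'
from h import *
np.set_printoptions(precision=4,suppress=True)
z=load('w9')
o,r,b=[atz(z,u,v,.022) for u,v in [(327.5,232),(325.5,150),(324.5,98)]]
d=b-o;a=np.degrees(np.arctan2(d[1],d[0]))%360;print(o,r,b,a)
u=d/np.linalg.norm(d);g=r-u*.03;print(g)
plan(((g[0],g[1],.06),a-90),((g[0],g[1],-.033),a-90))
E
```

```text
[0.5038 0.2627 0.022 ] [0.4149 0.2526 0.022 ] [0.3663 0.2473 0.022 ] 186.41524589204002
[0.4447 0.2559 0.022 ]
t 18.93 pos [0.4469 0.2516 0.1299] yaw 94.91
off [0.0061, 0.018, 0.2797] rot [-0.0004, -0.002, -0.0125] rows>=1.7
off [0.0, 0.0, 0.372] rot [0.0, 0.0, 0.0] rows>=2.2
```

Request:
arm_command --offset '[[0.006, 0.015, 0.14], [0.006, 0.015, 0.28], [0.006, 0.015, 0.42], [0.006, 0.015, 0.56], [0.006, 0.015, 0.56]]' --delta_rot '[[0, 0, -0.012], [0, 0, -0.012], [0, 0, -0.012], [0, 0, -0.012], [0, 0, -0.012]]'

```text
t: 19.35
ee_pos: [0.4425, 0.2535, -0.0148]
eef_rot: [-0.056, 0.998, -0.003, -0.005]
force: [-0.8, 0.0, 0.9]
opening: 0.0853
gripper_force: 0.0
```

```bash
python3 - <<'E'
from h import *
s=arm.get_state();print(s['force'],s['joint_positions'])
plan(((.4447,.255,-.033),96.2))
E
```

```text
[-0.77990219  0.04997116  0.94977167] [-0.54319269  0.69243353 -0.12732597  2.22025855  0.32081913  0.25653423
  0.72939958]
t 19.35 pos [ 0.4425  0.2535 -0.0148] yaw 96.41
off [-0.0101, 0.0053, 0.0729] rot [-0.0022, -0.0048, 0.0018] rows>=0.4
```

Request:
arm_command --offset '[[-0.006, 0.003, 0.035], [-0.006, 0.003, 0.07], [-0.006, 0.003, 0.07], [-0.006, 0.003, 0.07]]' --delta_rot '[[0, 0, 0], [0, 0, 0], [0, 0, 0], [0, 0, 0]]'

```text
t: 19.68
ee_pos: [0.4475, 0.256, -0.0257]
eef_rot: [-0.056, 0.998, -0.0, -0.0]
force: [0.7, -0.6, 0.1]
opening: 0.0857
gripper_force: 0.0
```

```bash
python3 - <<'E'
from h import *
s=arm.get_state();print(s['force'])
plan(((.4447,.255,-.033),96.2))
E
```

```text
[ 0.71357797 -0.62221756  0.09651127]
t 19.68 pos [ 0.4475  0.256  -0.0257] yaw 96.42
off [0.0117, -0.0027, 0.0292] rot [-0.0, -0.0004, 0.0018] rows>=0.2
```

Request:
arm_command --offset '[[0.011, -0.002, 0.028], [0.011, -0.002, 0.028], [0.011, -0.002, 0.028]]' --delta_rot '[[0, 0, 0], [0, 0, 0], [0, 0, 0]]'

```text
t: 19.93
ee_pos: [0.4442, 0.2548, -0.0334]
eef_rot: [-0.056, 0.998, -0.0, -0.001]
force: [-0.7, -0.3, -0.0]
opening: 0.0855
gripper_force: 0.0
```

Request:
arm_command --offset '[[0, 0, 0], [0, 0, 0], [0, 0, 0], [0, 0, 0], [0, 0, 0]]' --delta_rot '[[0, 0, 0], [0, 0, 0], [0, 0, 0], [0, 0, 0], [0, 0, 0]]' --jaw 1 --newtons 50

```text
t: 20.35
ee_pos: [0.4443, 0.2549, -0.0338]
eef_rot: [-0.056, 0.998, -0.0, -0.001]
force: [0.5, 0.3, 0.3]
opening: 0.0254
gripper_force: 0.0
```

Request:
arm_command --offset '[[0, 0, 0], [0, 0, 0], [0, 0, 0], [0, 0, 0]]' --delta_rot '[[0, 0, 0], [0, 0, 0], [0, 0, 0], [0, 0, 0]]'

```text
t: 20.68
ee_pos: [0.4443, 0.2548, -0.0336]
eef_rot: [-0.056, 0.998, -0.0, -0.001]
force: [0.1, -0.1, 5.0]
opening: 0.0206
gripper_force: 49.6
```

```bash
python3 - <<'E'
from h import *
s=arm.get_state();print(s['force'],s['joint_positions'])
p=s['ee_pos']
plan(((p[0],p[1],.1),96.2),((.46,.15,.11),64),((.475,-.02,.11),31),((.47,-.115,.10),-1.2))
E
```

```text
[ 0.08016566 -0.08750089  4.96005546] [-0.56296496  0.72712483 -0.09947065  2.22858773  0.33352118  0.20140994
  0.71856283]
t 20.68 pos [ 0.4443  0.2548 -0.0336] yaw 96.45
off [0.0012, -0.0004, -0.5344] rot [-0.0003, -0.001, 0.0021] rows>=3.2
off [-0.0171, -0.4237, -0.04] rot [0.0, 0.0, 0.2683] rows>=4.5
off [-0.352, -0.5849, 0.0] rot [0.0, 0.0, 0.275] rows>=4.6
off [-0.3154, -0.2129, 0.04] rot [0.0, 0.0, 0.2683] rows>=4.5
```

Request:
arm_command --offset '[[0, 0, -0.1], [0, 0, -0.25], [0, 0, -0.4], [0, 0, -0.54], [0, 0, -0.54]]' --delta_rot '[[0, 0, 0], [0, 0, 0], [0, 0, 0], [0, 0, 0], [0, 0, 0]]'

```text
t: 21.1
ee_pos: [0.4469, 0.2565, 0.1067]
eef_rot: [-0.056, 0.998, 0.002, 0.002]
force: [1.5, 0.6, -0.9]
opening: 0.0206
gripper_force: 49.4
```

Request:
arm_command --offset '[[-0.017, -0.424, -0.04], [-0.017, -0.424, -0.04], [-0.017, -0.424, -0.04], [-0.017, -0.424, -0.04], [-0.017, -0.424, -0.04]]' --delta_rot '[[0, 0, 0.27], [0, 0, 0.27], [0, 0, 0.27], [0, 0, 0.27], [0, 0, 0.27]]'

```text
t: 21.52
ee_pos: [0.4608, 0.1478, 0.1112]
eef_rot: [0.23, 0.973, -0.001, -0.001]
force: [0.4, 0.7, -1.4]
opening: 0.0208
gripper_force: 49.4
```

Request:
arm_command --offset '[[-0.352, -0.585, 0], [-0.352, -0.585, 0], [-0.352, -0.585, 0], [-0.352, -0.585, 0], [-0.352, -0.585, 0]]' --delta_rot '[[0, 0, 0.275], [0, 0, 0.275], [0, 0, 0.275], [0, 0, 0.275], [0, 0, 0.275]]'

```text
t: 21.93
ee_pos: [0.4754, -0.0277, 0.1112]
eef_rot: [0.499, 0.867, -0.002, -0.0]
force: [-0.4, -0.1, -0.5]
opening: 0.0208
gripper_force: 49.5
```

Request:
arm_command --offset '[[-0.315, -0.213, 0.04], [-0.315, -0.213, 0.04], [-0.315, -0.213, 0.04], [-0.315, -0.213, 0.04], [-0.315, -0.213, 0.04]]' --delta_rot '[[0, 0, 0.268], [0, 0, 0.268], [0, 0, 0.268], [0, 0, 0.268], [0, 0, 0.268]]'

```text
t: 22.35
ee_pos: [0.4702, -0.1165, 0.101]
eef_rot: [0.717, 0.697, -0.002, -0.001]
force: [0.5, 0.4, -0.1]
opening: 0.021
gripper_force: 49.5
```

Request:
arm_command --offset '[[0, 0, 0], [0, 0, 0]]' --delta_rot '[[0, 0, 0], [0, 0, 0]]'

```text
t: 22.52
ee_pos: [0.4705, -0.1147, 0.1012]
eef_rot: [0.713, 0.701, -0.002, -0.001]
force: [-0.3, 0.3, -1.0]
opening: 0.0211
gripper_force: 49.5
```

```bash
python3 - <<'E'
from h import *
s=arm.get_state();print(s['force'],s['opening'])
plan(((.4705,-.115,.0136),-1.2))
E
```

```text
[-0.34074252  0.29882816 -0.95711997] 0.02108753067763341
t 22.52 pos [ 0.4705 -0.1147  0.1012] yaw -0.96
off [-0.0009, 0.001, 0.3502] rot [-0.0015, 0.0006, 0.002] rows>=2.1
```

Request:
arm_command --offset '[[0, 0.001, 0.1], [0, 0.001, 0.2], [0, 0.001, 0.3], [0, 0.001, 0.35], [0, 0.001, 0.35]]' --delta_rot '[[0, 0, 0.002], [0, 0, 0.002], [0, 0, 0.002], [0, 0, 0.002], [0, 0, 0.002]]'

```text
t: 22.93
ee_pos: [0.4696, -0.1142, 0.0116]
eef_rot: [0.714, 0.7, -0.002, -0.002]
force: [-0.1, 0.5, -0.8]
opening: 0.0208
gripper_force: 49.5
```

Request:
arm_command --offset '[[0, 0, 0], [0, 0, 0], [0, 0, 0]]' --delta_rot '[[0, 0, 0], [0, 0, 0], [0, 0, 0]]'

```text
t: 23.18
ee_pos: [0.4715, -0.1149, 0.0149]
eef_rot: [0.715, 0.699, -0.001, 0.0]
force: [0.3, -0.6, -0.9]
opening: 0.0205
gripper_force: 49.5
```

```bash
python3 - <<'E'
from h import *
np.set_printoptions(precision=4,suppress=True)
plan();snap('wrist','w10');z=load('w10');im=z['im'].astype(int)
for u,v in [(322,120),(322,150),(322,180),(322,200)]:print(dep(z,u,v))
# tube edges from brightness
for v in (115,150,190):
    w=np.where(im[v,270:380].min(1)>200)[0]+270;h=.067
    print(v,w.min(),w.max(),atz(z,w.min()-.5,v,h),atz(z,w.max()+.5,v,h))
r=np.where((im[100:260,322,0]-im[100:260,322,1])>80)[0]+100;print('ring rows',r,atz(z,322,r.mean(),.067))
for v in (56,58,60,62,64,66): print(v,''.join('B' if b>r+50 else ('w' if min(r,g,b)>120 else '.') for r,g,b in im[v,255:400]))
E
```

```text
t 23.18 pos [ 0.4715 -0.1149  0.0149] yaw -1.3
[ 0.4725 -0.0419  0.0713]
[ 0.4722 -0.0543  0.0719]
[ 0.4719 -0.0676  0.0722]
[ 0.4717 -0.0773  0.0711]
115 300 344 [ 0.4629 -0.04    0.067 ] [ 0.4821 -0.0404  0.067 ]
150 300 343 [ 0.4622 -0.055   0.067 ] [ 0.4817 -0.0555  0.067 ]
190 306 342 [ 0.4641 -0.0737  0.067 ] [ 0.4812 -0.0741  0.067 ]
ring rows [217 218 219 220 221] [ 0.4714 -0.0886  0.067 ]
56 ..B....B....B.............................................................................................B..B...B..................B......B..B..
58 ...B........B.....B......................B...BB.B.B...B..B.....BB.B..B..B...B.B.........B.......................B..B.B..B............B...B.......
60 .B....B..................B.................................................................................BB.B.....B.B..........................
62 .......B.B...B..B............B......................................................................................B................B...........
64 .................................................................................................................................................
66 .................................................................................................................................................
```

Request:
arm_command --offset '[[0, 0, 0.02], [0, 0, 0.048], [0, 0, 0.048], [0, 0, 0.048], [0, 0, 0.048]]' --delta_rot '[[0, 0, 0], [0, 0, 0], [0, 0, 0], [0, 0, 0], [0, 0, 0]]'

```text
t: 23.65
ee_pos: [0.4716, -0.1151, 0.0019]
eef_rot: [0.715, 0.699, -0.001, 0.0]
force: [1.5, -1.1, 3.1]
opening: 0.0207
gripper_force: 50.5
```

```bash
python3 - <<'E'
from h import *
np.set_printoptions(precision=4,suppress=True)
s=arm.get_state();print(s['force'])
plan();snap('wrist','w11');z=load('w11');im=z['im'].astype(int)
for u,v in [(322,120),(322,150),(322,180),(322,200)]:print(dep(z,u,v))
r=np.where((im[100:260,322,0]-im[100:260,322,1])>80)[0]+100;print('ring rows',r,atz(z,322,r.mean(),.0595))
cv2.imwrite('pics/c6.png',cv2.resize(im[30:230,200:440,::-1].astype(np.uint8),None,fx=3,fy=3))
E
```

```text
[ 1.4894 -1.0666  3.1426]
t 23.65 pos [ 0.4716 -0.1151  0.0019] yaw -1.35
[ 0.4727 -0.0419  0.0598]
[ 0.4724 -0.0543  0.0598]
[ 0.4721 -0.0673  0.0605]
[ 0.4718 -0.0774  0.0584]
ring rows [218 219 220 221 222] [ 0.4716 -0.0868  0.0595]
```

Request:
arm_command --offset '[[0.01, -0.001, -0.003], [0.025, -0.001, -0.003], [0.04, -0.001, -0.003], [0.055, -0.001, -0.003], [0.07, -0.001, -0.003]]' --delta_rot '[[0, 0, 0], [0, 0, 0], [0, 0, 0], [0, 0, 0], [0, 0, 0]]'

```text
t: 24.12
ee_pos: [0.4707, -0.0967, 0.0025]
eef_rot: [0.715, 0.699, -0.001, -0.001]
force: [0.5, -0.1, -1.5]
opening: 0.0211
gripper_force: 50.0
```

Request:
arm_command --offset '[[0.015, 0, 0], [0.03, 0, 0], [0.045, 0, 0], [0.06, 0, 0], [0.06, 0, 0]]' --delta_rot '[[0, 0, 0], [0, 0, 0], [0, 0, 0], [0, 0, 0], [0, 0, 0]]'

```text
t: 24.53
ee_pos: [0.4714, -0.0815, 0.0027]
eef_rot: [0.715, 0.699, -0.001, -0.001]
force: [0.3, 0.2, -0.7]
opening: 0.021
gripper_force: 50.0
```

Request:
arm_command --offset '[[0.015, 0, 0], [0.03, 0, 0], [0.045, 0, 0], [0.06, 0, 0], [0.06, 0, 0]]' --delta_rot '[[0, 0, 0], [0, 0, 0], [0, 0, 0], [0, 0, 0], [0, 0, 0]]'

```text
t: 24.95
ee_pos: [0.4716, -0.0667, 0.0025]
eef_rot: [0.715, 0.699, -0.001, -0.001]
force: [-0.6, 0.4, -4.6]
opening: 0.0209
gripper_force: 49.4
```

Request:
arm_command --offset '[[0.015, 0, 0], [0.03, 0, 0], [0.045, 0, 0], [0.055, 0, 0], [0.055, 0, 0]]' --delta_rot '[[0, 0, 0], [0, 0, 0], [0, 0, 0], [0, 0, 0], [0, 0, 0]]'

```text
t: 25.37
ee_pos: [0.4719, -0.053, 0.0024]
eef_rot: [0.715, 0.699, -0.001, -0.001]
force: [-0.7, 2.1, -6.9]
opening: 0.0206
gripper_force: 49.2
```

```bash
python3 - <<'E'
from h import *
np.set_printoptions(precision=4,suppress=True)
s=arm.get_state();print(s['force'])
plan();snap('wrist','w12');z=load('w12');im=z['im']
for v in range(196,222):print(v,atz(z,322,v,.0585)[1],dep(z,322,v),im[v,322])
E
```

```text
[-0.6987  2.0579 -6.8906]
t 25.37 pos [ 0.4719 -0.053   0.0024] yaw -1.32
196 -0.01355494509287676 [ 0.4724 -0.0072  0.0763] [ 42  91 160]
197 -0.014035809952176896 [ 0.4724 -0.0077  0.0761] [ 49  93 165]
198 -0.014517806561231687 [ 0.4724 -0.0082  0.076 ] [ 45  91 162]
199 -0.015000938920229183 [ 0.4724 -0.0088  0.0756] [ 43  92 160]
200 -0.015485211048231334 [ 0.4724 -0.0089  0.0765] [ 47  94 162]
201 -0.015970626983285385 [ 0.4724 -0.0093  0.0763] [ 47  93 162]
202 -0.01645719078253615 [ 0.4724 -0.01    0.0757] [ 46  95 161]
203 -0.016944906522339043 [ 0.4723 -0.0101  0.0765] [ 47  91 159]
204 -0.0174337782983739 [ 0.4723 -0.0109  0.0756] [ 43  94 159]
205 -0.017923810225759645 [ 0.4723 -0.011   0.0764] [ 48  92 160]
206 -0.018415006439169726 [ 0.4723 -0.0112  0.0769] [ 46  92 159]
207 -0.018907371092948454 [ 0.4723 -0.012   0.0761] [ 46  95 161]
208 -0.01940090836122807 [ 0.4723 -0.0119  0.0773] [ 49  94 160]
209 -0.01989562243804674 [ 0.4723 -0.0127  0.0763] [ 48  94 158]
210 -0.020391517537467325 [ 0.4723 -0.0133  0.0758] [ 51  95 162]
211 -0.020888597893697076 [ 0.4723 -0.0136  0.0762] [ 51  95 163]
212 -0.021386867761208128 [ 0.4723 -0.0141  0.076 ] [ 47  91 157]
213 -0.02188633141485885 [ 0.4723 -0.0142  0.0767] [ 44  86 150]
214 -0.02238699315001614 [ 0.4722 -0.0146  0.0768] [ 55  82 133]
215 -0.022888857282678553 [ 0.4722 -0.0154  0.0759] [ 96  98 121]
216 -0.023391928149600304 [ 0.472  -0.023   0.0595] [135  91 101]
217 -0.023896210108416194 [ 0.472  -0.024   0.0583] [185  57  55]
218 -0.024401707537767443 [ 0.472  -0.0236  0.0604] [219  39  35]
219 -0.024908424837428417 [ 0.472  -0.0246  0.0591] [221  33  24]
220 -0.025416366428434256 [ 0.472  -0.0246  0.0603] [214  24  19]
221 -0.02592553675320948 [ 0.4719 -0.0253  0.0599] [210  81  79]
```

Request:
arm_command --offset '[[0.01, 0, 0], [0.02, 0, 0], [0.033, 0, 0], [0.033, 0, 0], [0.033, 0, 0]]' --delta_rot '[[0, 0, 0], [0, 0, 0], [0, 0, 0], [0, 0, 0], [0, 0, 0]]'

```text
t: 25.83
ee_pos: [0.4723, -0.0443, 0.0026]
eef_rot: [0.715, 0.699, -0.001, -0.001]
force: [-0.3, 2.0, -6.9]
opening: 0.0206
gripper_force: 49.2
```

Request:
arm_command --offset '[[0, 0, 0], [0, 0, 0], [0, 0, 0], [0, 0, 0], [0, 0, 0]]' --delta_rot '[[0, 0, 0], [0, 0, 0], [0, 0, 0], [0, 0, 0], [0, 0, 0]]' --jaw 0.6

```text
t: 26.25
ee_pos: [0.4724, -0.0455, 0.0028]
eef_rot: [0.715, 0.699, -0.001, -0.0]
force: [-0.7, 0.4, -0.3]
opening: 0.0343
gripper_force: 0.0
```

Request:
arm_command --offset '[[0, 0, -0.1], [0, 0, -0.2], [-0.1, 0, -0.3], [-0.26, 0, -0.4], [-0.42, 0, -0.48]]' --delta_rot '[[0, 0, 0], [0, 0, 0], [0, 0, 0], [0, 0, 0], [0, 0, 0]]'

```text
t: 26.67
ee_pos: [0.4704, -0.1429, 0.1205]
eef_rot: [0.714, 0.7, -0.001, -0.0]
force: [0.8, -0.7, -0.4]
opening: 0.0341
gripper_force: 0.0
```

Request:
arm_command --offset '[[0, 0, 0], [0, 0, 0], [0, 0, 0]]' --delta_rot '[[0, 0, 0], [0, 0, 0], [0, 0, 0]]' --jaw 0

```text
t: 26.92
ee_pos: [0.4699, -0.1425, 0.1188]
eef_rot: [0.716, 0.698, -0.001, -0.001]
force: [0.2, -0.1, -0.3]
opening: 0.0691
gripper_force: 0.0
```

```bash
python3 - <<'E'
from h import *
np.set_printoptions(precision=4,suppress=True)
plan();snap('wrist','w13');snap('top','t2');z=load('w13');im=z['im']
cv2.imwrite('pics/c7.png',cv2.resize(im[0:300,200:440,::-1],None,fx=2,fy=2))
for nm,x in (('A',.4722),('B',.5240)):
    u,v=proj(z,[x,-.0165,.058]).astype(int)
    print(nm,u,v)
    for d in range(-5,6):
        c=im[v+d,u-2:u+3].mean(0);print(v+d,round(atz(z,u,v+d,.058)[1],4),dep(z,u,v+d),c)
    u,v=proj(z,[x-.0018,-.105,.058]).astype(int);print('tail',u,v)
    for d in range(-10,11):
        print(v+d,round(atz(z,u,v+d,.058)[1],4),dep(z,u,v+d),im[v+d,u])
E
```

```text
t 26.92 pos [ 0.4699 -0.1425  0.1188] yaw -1.39
A 322 31
26 -0.0133 [ 0.4722 -0.0162  0.0741] [20.2 40.6 66.8]
27 -0.0139 [ 0.4722 -0.0166  0.0728] [37.4 46.6 66.6]
28 -0.0145 [ 0.4722 -0.0164  0.0683] [80.2 81.4 89. ]
29 -0.0152 [ 0.4722 -0.0166  0.0656] [110.6 103.8 103.6]
30 -0.0158 [ 0.4722 -0.0171  0.0653] [115.8  93.   89.2]
31 -0.0165 [ 0.4722 -0.0167  0.0594] [108.8  59.8  57.2]
32 -0.0171 [ 0.4722 -0.0175  0.0601] [109.6  67.6  68.8]
33 -0.0178 [ 0.4721 -0.018   0.0592] [114.6  98.8 100.6]
34 -0.0184 [ 0.4721 -0.0187  0.0596] [118.  112.  115.8]
35 -0.0191 [ 0.4721 -0.0195  0.0607] [117.8 114.8 116. ]
36 -0.0198 [ 0.4721 -0.0199  0.059 ] [118.4 113.  117. ]
tail 322 151
141 -0.0965 [ 0.4702 -0.0963  0.0596] [202 193 195]
142 -0.0974 [ 0.4702 -0.097   0.06  ] [201 191 196]
143 -0.0982 [ 0.4702 -0.0979  0.0595] [198 190 192]
144 -0.099 [ 0.4701 -0.0989  0.0589] [198 190 195]
145 -0.0998 [ 0.4701 -0.0996  0.0594] [197 188 193]
146 -0.1006 [ 0.4701 -0.1004  0.0592] [199 190 194]
147 -0.1015 [ 0.4701 -0.1014  0.0582] [197 189 192]
148 -0.1023 [ 0.4701 -0.102   0.06  ] [197 191 19
[... 1651 characters left out ...]
0.1019 [ 0.5218 -0.1018  0.0589] [198 190 192]
147 -0.1028 [ 0.5219 -0.1027  0.0585] [200 191 194]
148 -0.1036 [ 0.5217 -0.1033  0.0595] [199 190 194]
149 -0.1044 [ 0.5218 -0.1042  0.059 ] [202 194 197]
150 -0.1052 [ 0.5218 -0.105   0.0595] [196 186 188]
151 -0.1061 [ 0.522  -0.106   0.0586] [170 162 166]
152 -0.1069 [ 0.5219 -0.1067  0.0591] [121 115 119]
153 -0.1078 [ 0.5314 -0.1168  0.0135] [80 78 76]
154 -0.1086 [ 0.5312 -0.1175  0.0148] [77 76 72]
155 -0.1094 [ 0.5314 -0.1187  0.0138] [65 63 63]
156 -0.1103 [ 0.5313 -0.1195  0.0149] [47 46 48]
157 -0.1111 [ 0.5317 -0.1209  0.0129] [43 47 47]
158 -0.112 [ 0.5316 -0.1218  0.0136] [46 48 47]
159 -0.1128 [ 0.532  -0.1231  0.0123] [43 44 46]
```

```bash
python3 - <<'E'
from h import *
plan(((.467,-.243,.119),-1.0),((.467,-.243,.023),-1.0))
np.set_printoptions(precision=4,suppress=True)
z=load('w13')
for v in range(215,300,5): print(v,dep(z,322,v),dep(z,270,v))
E
```

```text
t 27.02 pos [ 0.4698 -0.1415  0.1182] yaw -1.26
off [-0.4063, -0.0023, -0.003] rot [-0.0018, 0.0002, -0.0022] rows>=2.4
off [0.0, 0.0, 0.384] rot [0.0, 0.0, 0.0] rows>=2.3
215 [ 0.468  -0.1812  0.0137] [ 0.413  -0.1801  0.0132]
220 [ 0.4678 -0.1872  0.0132] [ 0.4127 -0.1856  0.0138]
225 [ 0.4677 -0.1929  0.0136] [ 0.4123 -0.1912  0.0143]
230 [ 0.4675 -0.1988  0.0135] [ 0.4114 -0.1981  0.0123]
235 [ 0.4674 -0.205   0.013 ] [ 0.4111 -0.2034  0.0135]
240 [ 0.4677 -0.1961  0.0413] [ 0.4168 -0.1941  0.0428]
245 [ 0.4677 -0.1953  0.0528] [ 0.4187 -0.1938  0.0533]
250 [ 0.4676 -0.1989  0.0559] [ 0.4185 -0.1983  0.0548]
255 [ 0.4671 -0.2177  0.0331] [ 0.4136 -0.2158  0.0343]
260 [ 0.4671 -0.2199  0.0392] [ 0.4141 -0.219   0.0386]
265 [ 0.467  -0.2214  0.0461] [ 0.4139 -0.224   0.0401]
270 [ 0.4717 -0.0584  0.3011] [ 0.4136 -0.2295  0.0407]
275 [ 0.4669 -0.2281  0.0532] [ 0.413  -0.2358  0.0403]
280 [ 0.4668 -0.2325  0.0552] [ 0.412  -0.2432  0.0383]
285 [ 0.4668 -0.2324  0.0633] [ 0.4118 -0.2486  0.0395]
290 [ 0.4668 -0.2321  0.0711] [ 0.4113 -0.2548  0.0395]
295 [ 0.4669 -0.2318  0.0787] [ 0.4106 -0.2616  0.0388]
```

Request:
arm_command --offset '[[-0.15, -0.002, 0], [-0.3, -0.002, 0], [-0.408, -0.002, 0], [-0.408, -0.002, 0], [-0.408, -0.002, 0]]' --delta_rot '[[0, 0, -0.001], [0, 0, -0.001], [0, 0, -0.001], [0, 0, -0.001], [0, 0, -0.001]]'

```text
t: 27.43
ee_pos: [0.4669, -0.2448, 0.1181]
eef_rot: [0.715, 0.699, -0.002, -0.001]
force: [-0.2, 0.6, 0.3]
opening: 0.0855
gripper_force: 0.0
```

Request:
arm_command --offset '[[0, 0, 0.1], [0, 0, 0.2], [0, 0, 0.3], [0, 0, 0.37], [0, 0, 0.37]]' --delta_rot '[[0, 0, 0], [0, 0, 0], [0, 0, 0], [0, 0, 0], [0, 0, 0]]'

```text
t: 27.85
ee_pos: [0.4656, -0.2414, 0.0231]
eef_rot: [0.714, 0.701, -0.002, -0.004]
force: [-0.3, 0.6, 0.2]
opening: 0.0856
gripper_force: 0.0
```

Request:
arm_command --offset '[[0, 0, 0], [0, 0, 0], [0, 0, 0]]' --delta_rot '[[0, 0, 0], [0, 0, 0], [0, 0, 0]]'

```text
t: 28.1
ee_pos: [0.4678, -0.2443, 0.0275]
eef_rot: [0.714, 0.7, -0.001, 0.0]
force: [0.6, -0.6, 0.4]
opening: 0.0854
gripper_force: 0.0
```

Request:
arm_command --offset '[[0, 0, 0], [0, 0, 0], [0, 0, 0], [0, 0, 0], [0, 0, 0]]' --delta_rot '[[0, 0, 0], [0, 0, 0], [0, 0, 0], [0, 0, 0], [0, 0, 0]]' --jaw 1 --newtons 30

```text
t: 28.52
ee_pos: [0.4672, -0.2448, 0.0267]
eef_rot: [0.715, 0.699, -0.001, -0.0]
force: [-1.2, -0.1, 0.5]
opening: 0.0257
gripper_force: 0.0
```

Request:
arm_command --offset '[[0, 0, 0], [0, 0, 0], [0, 0, 0], [0, 0, 0], [0, 0, 0]]' --delta_rot '[[0, 0, 0], [0, 0, 0], [0, 0, 0], [0, 0, 0], [0, 0, 0]]'

```text
t: 28.93
ee_pos: [0.4667, -0.2448, 0.0268]
eef_rot: [0.715, 0.699, -0.001, -0.001]
force: [-1.4, 1.1, 5.7]
opening: 0.0239
gripper_force: 30.4
```

```bash
python3 - <<'E'
from h import *
np.set_printoptions(precision=4,suppress=True)
plan();snap('wrist','w14');z=load('w14')
for v in range(130,230,6): print(v,dep(z,322,v),dep(z,262,v))
E
```

```text
t 28.93 pos [ 0.4667 -0.2448  0.0268] yaw -1.27
130 [ 0.4673 -0.1843  0.013 ] [ 0.4283 -0.1833  0.0139]
136 [ 0.4672 -0.1881  0.0136] [ 0.4278 -0.1873  0.0132]
142 [ 0.4671 -0.1921  0.013 ] [ 0.4276 -0.1911  0.0138]
148 [ 0.467  -0.1961  0.0129] [ 0.4272 -0.1951  0.0135]
154 [ 0.467  -0.2002  0.0129] [ 0.427  -0.199   0.0143]
160 [ 0.4672 -0.1951  0.0542] [ 0.4352 -0.1944  0.0542]
166 [ 0.4671 -0.198   0.0558] [ 0.4349 -0.1977  0.0541]
172 [ 0.467  -0.2013  0.0556] [ 0.4347 -0.2009  0.0545]
178 [ 0.4666 -0.2169  0.0128] [ 0.4331 -0.2058  0.049 ]
184 [ 0.4666 -0.2183  0.0224] [ 0.4326 -0.2096  0.0481]
190 [ 0.4666 -0.2179  0.0362] [ 0.4326 -0.2127  0.0495]
196 [ 0.4665 -0.2209  0.0387] [ 0.4323 -0.2163  0.0497]
202 [ 0.4666 -0.2212  0.0484] [ 0.4319 -0.2201  0.0494]
208 [ 0.4665 -0.223   0.0532] [ 0.4317 -0.2237  0.0497]
214 [ 0.4665 -0.2269  0.0527] [ 0.4291 -0.2315  0.04  ]
220 [ 0.4664 -0.2301  0.0539] [ 0.4286 -0.2357  0.0396]
226 [ 0.4663 -0.2325  0.0568] [ 0.4282 -0.24    0.0393]
```

Request:
arm_command --offset '[[0.04, 0, 0], [0.08, 0, 0], [0.12, 0, 0], [0.16, 0, 0], [0.2, 0, 0]]' --delta_rot '[[0, 0, 0], [0, 0, 0], [0, 0, 0], [0, 0, 0], [0, 0, 0]]'

```text
t: 29.4
ee_pos: [0.4681, -0.1963, 0.0268]
eef_rot: [0.715, 0.699, -0.002, 0.001]
force: [-1.4, -6.6, 3.5]
opening: 0.0235
gripper_force: 31.4
```

Request:
arm_command --offset '[[0.03, 0, 0], [0.06, 0, 0], [0.09, 0, 0], [0.12, 0, 0], [0.12, 0, 0]]' --delta_rot '[[0, 0, 0], [0, 0, 0], [0, 0, 0], [0, 0, 0], [0, 0, 0]]'

```text
t: 29.82
ee_pos: [0.4689, -0.1644, 0.0268]
eef_rot: [0.715, 0.699, -0.001, -0.0]
force: [-0.8, 0.8, 5.8]
opening: 0.0233
gripper_force: 31.7
```

Request:
arm_command --offset '[[0, 0, 0], [0, 0, 0], [0, 0, 0]]' --delta_rot '[[0, 0, 0], [0, 0, 0], [0, 0, 0]]'

```text
t: 30.07
ee_pos: [0.4688, -0.1644, 0.0268]
eef_rot: [0.715, 0.699, -0.001, -0.001]
force: [-1.2, 2.6, 7.5]
opening: 0.0237
gripper_force: 31.9
```

```bash
python3 - <<'E'
from h import *
np.set_printoptions(precision=4,suppress=True)
print(arm.get_state()['force']);plan();snap('wrist','w15');z=load('w15')
for v in range(142,232,4): print(v,dep(z,322,v),z['im'][v,322],dep(z,262,v))
E
```

```text
[-1.1724  2.6084  7.537 ]
t 30.07 pos [ 0.4688 -0.1644  0.0268] yaw -1.23
142 [ 0.4695 -0.1043  0.0595] [196 189 193] [ 0.4295 -0.1109  0.0129]
146 [ 0.4692 -0.1143  0.0135] [53 50 54] [ 0.4293 -0.1135  0.0131]
150 [ 0.4691 -0.1171  0.0128] [45 43 45] [ 0.4292 -0.116   0.0139]
154 [ 0.469  -0.1197  0.0132] [54 53 47] [ 0.4287 -0.1189  0.0126]
158 [ 0.4692 -0.1147  0.0491] [141 112  40] [ 0.4365 -0.1138  0.0501]
162 [ 0.4692 -0.1156  0.0551] [198 158  65] [ 0.4373 -0.1149  0.0547]
166 [ 0.4692 -0.1177  0.0552] [185 150  56] [ 0.4371 -0.1171  0.0548]
170 [ 0.4691 -0.1198  0.0556] [187 148  59] [ 0.4369 -0.1193  0.0549]
174 [ 0.4691 -0.122   0.0557] [180 144  58] [ 0.4368 -0.1214  0.0553]
178 [ 0.4687 -0.1366  0.0126] [59 52 43] [ 0.4353 -0.1253  0.0493]
182 [ 0.4686 -0.1393  0.013 ] [47 47 47] [ 0.4352 -0.1275  0.0497]
186 [ 0.4687 -0.1374  0.0281] [70 73 73] [ 0.4348 -0.13    0.0492]
190 [ 0.4687 -0.1376  0.0357] [ 98 104 103] [ 0.4345 -0.1327  0.0484]
194 [ 0.4687 -0.1392  0.0388] [119 128 125] [ 0.4343 -0.135   0.0489]
198 [ 0.4686 -0.1406  0.0421] [89 97 94] [ 0.4343 -0.1371  0.0496]
202 [ 0.4686 -0.1407  0.0486] [91 97 95] [ 0.4341 -0.1395  0.0497]
206 [ 0.4686 -0.1412  0.0537] [118 131 126] [ 0.4337 -0.1424  0.0488]
210 [ 0.4686 -0.1439  0.053 ] [122 127 126] [ 0.4336 -0.1445  0.0496]
214 [ 0.4685 -0.1462  0.0533] [123 130 129] [ 0.431  -0.1514  0.0392]
218 [ 0.4685 -0.1488  0.0532] [122 127 126] [ 0.4309 -0.1538  0.04  ]
222 [ 0.4684 -0.151   0.0538] [118 126 123] [ 0.4306 -0.1568  0.0394]
226 [ 0.4684 -0.1519  0.0573] [26 26 25] [ 0.4303 -0.1596  0.0393]
230 [ 0.4684 -0.1517  0.0628] [20 19 27] [ 0.43   -0.1625  0.039 ]
```

Request:
arm_command --offset '[[0.012, 0, 0], [0.024, 0, 0], [0.036, 0, 0], [0.036, 0, 0], [0.036, 0, 0]]' --delta_rot '[[0, 0, 0], [0, 0, 0], [0, 0, 0], [0, 0, 0], [0, 0, 0]]'

```text
t: 30.53
ee_pos: [0.4691, -0.1563, 0.0268]
eef_rot: [0.715, 0.699, -0.001, 0.0]
force: [-0.6, -3.1, 6.4]
opening: 0.024
gripper_force: 31.8
```

Request:
arm_command --offset '[[0.006, 0, 0], [0.012, 0, 0], [0.018, 0, 0], [0.018, 0, 0], [0.018, 0, 0]]' --delta_rot '[[0, 0, 0], [0, 0, 0], [0, 0, 0], [0, 0, 0], [0, 0, 0]]'

```text
t: 30.95
ee_pos: [0.4692, -0.1525, 0.0267]
eef_rot: [0.715, 0.699, -0.001, 0.0]
force: [-1.9, -4.8, 6.2]
opening: 0.0237
gripper_force: 31.7
```

```bash
python3 - <<'E'
from h import *
np.set_printoptions(precision=4,suppress=True)
print(arm.get_state()['force']);plan();snap('wrist','w16');z=load('w16')
for v in range(150,214,4): print(v,dep(z,322,v),z['im'][v,322])
cv2.imwrite('pics/c8.png',cv2.resize(z['im'][80:260,200:440,::-1],None,fx=3,fy=3,interpolation=cv2.INTER_CUBIC))
E
```

```text
[-1.894  -4.7782  6.1901]
t 30.95 pos [ 0.4692 -0.1525  0.0267] yaw -1.31
150 [ 0.4698 -0.0966  0.0583] [200 192 196]
154 [ 0.4697 -0.0985  0.059 ] [201 192 195]
158 [ 0.4697 -0.1005  0.0593] [198 190 194]
162 [ 0.4697 -0.1026  0.0594] [200 191 192]
166 [ 0.4696 -0.1046  0.0599] [176 169 175]
170 [ 0.4707 -0.0681  0.2089] [194 154  62]
174 [ 0.4695 -0.1101  0.0554] [186 147  61]
178 [ 0.4694 -0.1124  0.055 ] [179 142  54]
182 [ 0.4694 -0.1148  0.0547] [152 123  52]
186 [ 0.4691 -0.1256  0.0279] [55 60 60]
190 [ 0.4691 -0.1256  0.0361] [66 71 70]
194 [ 0.4691 -0.1268  0.0401] [117 126 122]
198 [ 0.469  -0.1286  0.0423] [ 91 101  98]
202 [ 0.469 -0.129  0.048] [89 95 93]
206 [ 0.469  -0.13    0.0518] [121 129 124]
210 [ 0.4689 -0.1321  0.0526] [119 128 124]
```

View pics/c8.png

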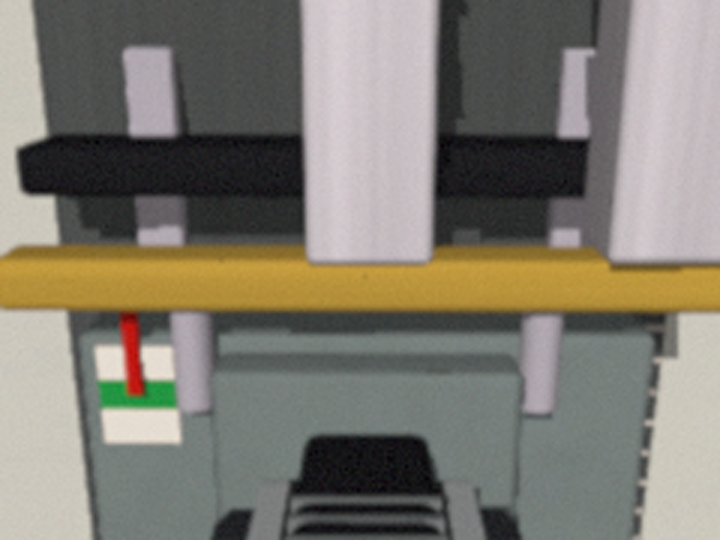

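Request:
arm_command --offset '[[0, 0, 0], [0, 0, 0], [0, 0, 0], [0, 0, 0], [0, 0, 0]]' --delta_rot '[[0, 0, 0], [0, 0, 0], [0, 0, 0], [0, 0, 0], [0, 0, 0]]' --jaw 0.3

```text
t: 31.42
ee_pos: [0.4691, -0.151, 0.0263]
eef_rot: [0.715, 0.7, -0.001, -0.001]
force: [0.6, 0.2, -0.5]
opening: 0.0597
gripper_force: 0.0
```

Request:
arm_command --offset '[[0, 0, -0.1], [0, 0, -0.2], [0, 0, -0.35], [0, 0, -0.5], [0, 0, -0.5]]' --delta_rot '[[0, 0, 0], [0, 0, 0], [0, 0, 0], [0, 0, 0], [0, 0, 0]]'

```text
t: 31.83
ee_pos: [0.472, -0.1521, 0.1568]
eef_rot: [0.715, 0.699, 0.001, 0.003]
force: [0.8, -0.2, 0.1]
opening: 0.0596
gripper_force: 0.0
```

Request:
arm_command --offset '[[0, 0, 0], [0, 0, 0], [0, 0, 0], [0, 0, 0], [0, 0, 0]]' --delta_rot '[[0, 0, 0], [0, 0, 0], [0, 0, 0], [0, 0, 0], [0, 0, 0]]'

```text
t: 32.25
ee_pos: [0.4688, -0.1511, 0.1503]
eef_rot: [0.715, 0.699, -0.002, -0.001]
force: [0.2, -0.1, -0.2]
opening: 0.06
gripper_force: 0.0
```

```bash
python3 - <<'E'
from h import *
np.set_printoptions(precision=4,suppress=True)
plan();snap('wrist','w17');z=load('w17');im=z['im'].astype(int)
def cl(p):
    r,g,b=p
    if r>130 and g<90 and b<90:return 'R'
    if g>r+50 and g>b+30:return 'G'
    if r>140 and b<110 and g>100:return 'Y'
    if b>r+50:return 'B'
    return 'w' if min(p)>170 else '.'
# column scans at given world x, with world y
for nm,x,h,y0,y1 in (('A',.4712,.058,-.025,-.01),('B',.523,.058,-.025,-.01),('A tail',.4702,.056,-.125,-.098),('B tail',.522,.056,-.125,-.098)):
    print(nm,[(round(y,4),cl(im[tuple(proj(z,[x,y,h]).astype(int)[::-1])]),round(float(dep(z,*proj(z,[x,y,h]))[2]),3)) for y in np.arange(y0,y1,.001) if 0<=proj(z,[x,y,h])[1]<400])
hits=np.argwhere([[cl(p)=='G' for p in row[240:330]] for row in im[120:300]]);print('green rows',hits[:,0].min()+120,hits[:,0].max()+120,'cols',hits[:,1].min()+240,hits[:,1].max()+240)
c0,c1=hits[:,1].min()+238,hits[:,1].max()+243
for v in range(hits[:,0].min()+100,hits[:,0].max()+132,1):print(v,''.join(cl(p) for p in im[v,c0-6:c1+6]))
E
```

```text
t 32.25 pos [ 0.4688 -0.1511  0.1503] yaw -1.23
A [(np.float64(-0.025), 'w', 0.059), (np.float64(-0.024), '.', 0.059), (np.float64(-0.023), '.', 0.06), (np.float64(-0.022), '.', 0.059), (np.float64(-0.021), '.', 0.06), (np.float64(-0.02), '.', 0.058), (np.float64(-0.019), '.', 0.059), (np.float64(-0.018), '.', 0.06), (np.float64(-0.017), '.', 0.06), (np.float64(-0.016), '.', 0.066), (np.float64(-0.015), '.', 0.069), (np.float64(-0.014), '.', 0.072), (np.float64(-0.013), 'B', 0.076), (np.float64(-0.012), 'B', 0.077), (np.float64(-0.011), 'B', 0.077)]
B [(np.float64(-0.025), '.', 0.061), (np.float64(-0.024), '.', 0.061), (np.float64(-0.023), '.', 0.059), (np.float64(-0.022), '.', 0.06), (np.float64(-0.021), '.', 0.058), (np.float64(-0.02), '.', 0.061), (np.float64(-0.019), '.', 0.06), (np.float64(-0.018), '.', 0.06), (np.float64(-0.017), '.', 0.065), (np.float64(-0.016), '.', 0.068), (np.float64(-0.015), '.', 0.074), (np.float64(-0.014), 'B', 0.076), (np.float64(-0.013), 'B', 0.077), (np.float64(-0.012), 'B', 0.077), (np.float64(-0.011), 'B', 0.077)]
A tail [(np.float64(-0.125), '.', 0
[... 2468 characters left out ...]
1 ........wwwww.RR.wwwwww.........
162 .........www..RR..wwww..........
163 .............YRRR...............
164 ........GGGGG.RRR.GGGGG.........
165 ........GGGGGG.R..GGGGGG........
166 ........GGGGGGG.GGGGGGGG........
167 ........GGGGGGGGGGGGGGGG........
168 ........GGGGGGGGGGGGGGG.........
169 ................................
170 ........wwwwwwwwwwwwwwww........
171 ........wwwwwwwwwwwwwwww........
172 ........wwwwwwwwwwwwwwww........
173 .........wwwwwwwwwwwwwww........
174 .........wwwwwwwwwwwwwww........
175 .........wwwwwwwwwwwwwww........
176 ...........wwwwwwwwwwww.........
177 ................................
178 ................................
179 ................................
```

```bash
python3 - <<'E'
from h import *
for f,b in (('w15',-.1148),('w16',-.106),('w17',-.106)):
    z=load(f);ys=[]
    for v in range(120,300):
        for u in range(312,330,3):
            p=dep(z,u,v)
            if .06<p[2]<.096 and abs(p[0]-.469)<.009 and -.17<p[1]<-.13: ys.append(p[1])
    print(f,len(ys),np.median(ys) if ys else None)
    ys=[]
    for v in range(150,240):
        for u in range(300,345,3):
            p=dep(z,u,v)
            if .0425<p[2]<.048 and p[1]<-.12: ys.append(p[1])
    print('body',len(ys),np.median(ys) if ys else None)
E
```

```text
w15 212 -0.15155476585592903
body 50 -0.1407261107361605
w16 213 -0.1396129450292064
body 47 -0.1287282752277676
w17 54 -0.13974384167852183
body 16 -0.1287605946039176
```

```bash
python3 -c "
from h import *
print(ticket.hand_in())"
```

```text
the job is handed in; nothing more can be done
None
```

The job is handed in, with no verdict returned: both tubes present (the third was absent) sit plug first in the middle and right-hand sockets, rings within about 1 mm of the mouths, and the caliper jaw rests on their ends with the brass bar pressed in about 3 mm and the red pointer in the green field.

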